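# Load roller spindles in the V-block fixture and set its clamp

## Robot

A 7-joint arm with a two-finger parallel gripper is mounted at the origin on a cart in front of the work surface, level with it; the furniture and walls round the work are solid. World frame = base frame: x ahead of the robot, y to its left, z up, the work surface at z = 0. Lengths are in m, angles in rad, forces in N, time in s.
With the tool pointing down it reaches from about 0.35 to 0.9 m from the base axis. Payload 8.1 kg.
Tool frame: the origin (TCP) lies on the centre line of the jaws, within the pads' length; the fingertips stand 14 mm ahead of it and the grasp point (between the pads) lies 5 mm behind it (arm.tip_reach is the distance from the TCP to the fingertips, in m); z points along the fingers, y is the direction in which the jaws open and shut (so a half turn about z gives the same grasp; the last joint's range is limited). The gripper opens to 92 mm and grips with 3 to 60 N. Pads are 19 mm wide; open, the fingers measure 130 mm over their backs; the gripper's body (75 mm by 190 mm) begins 47 mm behind the grasp point.
Start: joints at [1.193, 0.434, 0.025, 1.573, -0.012, 1.134, -0.075], TCP at [0.17, -0.602, 0.241] pointing down, gripper open.
Joint ranges: [-2.62, 2.62], [-0.44, 2.09], [-1.27, 1.32], [0.08, 2.57], [-1.32, 4.46], [0.12, 2], [-2.74, 2.74]. Speed limits (rad/s): [2.22, 2.22, 3.01, 3.01, 3.14, 3.14, 3.14].

## Interface

Orientations are given as a rotation vector (axis times angle).
In Python, from cell import sensors, vision, arm, nets gives the robot as it stands.
- The arm moves only by the shell command python3 -m handwheel 'ROWS' [FORCE]. ROWS is JSON, a list of rows, each an object of numbers: "tx", "ty", "tz": the shift along the tool's x, y, z in cm; "wx", "wy", "wz": the turn, a rotation vector about the tool's x, y, z in degrees; "claw": the opening, from 0 (shut) to 1 (fully open). A call has 1 to 12 rows; each row is the pose to reach, as a shift and turn from the pose commanded when the call began, along the tool's axes at that moment; what a row does not reach only later rows make up. A row lasts 1/12 s, in which the tool goes at most 41.7 mm and 7.16 degrees, less where a joint would pass 70% of its speed; a pose out of reach is approached as far as the arm can. A call with a gripper value outside its range is refused whole. The fingers move at their own pace and stop on an object; FORCE is the grip in N (left out, the last holds). Time passes only in rows, so rows that repeat a pose let the fingers close. It gives the time, the measured TCP pose, the force and the opening at its end, in the units of the state.
- sensors.observe(): the state, without advancing time (a new reading comes with each control period).
- vision.get_image(name): name is "scene" or "top" or "wrist"; returns (picture, depth): 384x512x3 uint8, blue, green, red; 384x512 float32, m along the optical axis (not along the pixel's ray), 0 where there is no reading.
- vision.camera_model(name): a dict with "K" (3x3 intrinsics, pixels), "xyz" and "attitude" of the camera in the world; the wrist camera has in their place "hand_eye" (4x4, takes a point from camera to tool coordinates, whose origin is the TCP and whose axes are the flange's). Camera axes: x right, y down, z forward; pixel columns grow to the right and rows downward; lengths in m; the calibration is good to about 2 mm. A picture is of the moment at which its call begins: read the wrist's pose just before it. camera_model takes no time and is no camera call.
- arm.sign_off(): hands the job in, once; it reports no verdict.
Trained networks look in the newest picture that a camera, given by its name, has taken for a name from the list of things; names that differ only in an ending like _2 or _b are one class to them, and where a whole thing is asked for, a point or a joint stands for the part that bears it (a point fixed in the world has none). Each returns a list of dicts, best first, with "score" (0 to 1); they miss things now and then, are a little off and sometimes report something else, mostly with a low value. They report only what shows in the picture. A call takes as long as a camera call. They do not tell look-alikes from the thing itself.
- nets.cut_out(label, camera): "region" (384x512 bool, what is visible of it) and "uv" ([column, row] in pixels, amid what is visible of it).
The state is a dict: "clock": time; "joints": joint angles; "dq": joint speeds; "joint_efforts": joint torques, N m; "position": TCP position; "ee_rot": TCP orientation; "force": force on the tool from outside, world axes, zero at the start; "ft_torque": the same for the moment, N m; "width": opening from 0.0 (shut) to 1.0 (fully open).
Only numpy, scipy, OpenCV 4.12 (cv2) and the standard library are available. Lean on these libraries where they do the work, as an engineer would, in place of code of your own. Each camera call takes 0.05 s, during which the arm holds its last target.

## Task

Get the roller spindles ready for the run-out check: lay every spindle that is on the table in a V groove of its own, hex head to the front, and push it along the groove under the keeper bar until it beds on both flanks and its plain end is hard against the back stop. When they are all home, turn the clamp screw clockwise until it bottoms, then back it off a quarter of a turn so that the spindles stay free to turn. Leave the spindles home, let go of everything, and do not disturb the stamp pad or the T-handled key lying beside the fixture.

Things in the scene. Friction and masses are not known exactly. Their poses are not given: they have to be found in the camera images.
- vee_fixture: Steel V-block fixture fixed to the table, 135 x 200 mm. Origin under it at table height, x from its front (robot side) to its back stop, y left. Three straight 90 degree V grooves (24 mm wide, 12 mm deep, open at the front) along x at y = 62, 0, -62 mm, in a block from x = -76 to 45 mm, flat top 40 mm up. Back stop plate behind them, top 62 mm up.
- keeper_mid (a point): Middle of the bridge (26 mm along fixture x, 196 mm along y, top 94 mm up) that spans the fixture 35 mm behind its origin. This point is 71 mm up. The keeper bar (18 mm along x, over all grooves) hangs below the bridge: underside 71 mm up with the screw open, 66 mm when bottomed. A seated spindle (top 64 mm up) passes under it from the front.
- groove_1_stop (a point): Point on the back stop face where the centre of a spindle's plain end comes when it is home in the left (+y) groove; 49 mm above the table; axes as the fixture's, x along the groove into the stop.
- groove_2_stop (a point): Point on the back stop face where the centre of a spindle's plain end comes when it is home in the middle groove; 49 mm above the table; axes as the fixture's, x along the groove into the stop.
- groove_3_stop (a point): Point on the back stop face where the centre of a spindle's plain end comes when it is home in the right (-y) groove; 49 mm above the table; axes as the fixture's, x along the groove into the stop.
- spindle_1_mid (a point): Roller spindle: plain aluminium shaft 30 mm in diameter with a hex head (30 mm across flats, 35 mm across corners, 14 mm long) at one end, 150 mm long in all, about 0.25 kg (slides in a groove at 2 to 7 N); it lies level on the table, axis 15 mm up. This point: on its axis, half-way along; x points along the axis from head to plain end. Two or three are there.
- spindle_1_tip (a point): Centre of the flat plain end of that spindle, 75 mm along x from its middle (the head's outer face is 75 mm the other way).
- spindle_2_mid (a point): Roller spindle: plain aluminium shaft 30 mm in diameter with a hex head (30 mm across flats, 35 mm across corners, 14 mm long) at one end, 150 mm long in all, about 0.25 kg (slides in a groove at 2 to 7 N); it lies level on the table, axis 15 mm up. This point: on its axis, half-way along; x points along the axis from head to plain end. Two or three are there.
- spindle_2_tip (a point): Centre of the flat plain end of that spindle, 75 mm along x from its middle (the head's outer face is 75 mm the other way).
- spindle_3_mid (a point): Roller spindle: plain aluminium shaft 30 mm in diameter with a hex head (30 mm across flats, 35 mm across corners, 14 mm long) at one end, 150 mm long in all, about 0.25 kg (slides in a groove at 2 to 7 N); it lies level on the table, axis 15 mm up. This point: on its axis, half-way along; x points along the axis from head to plain end. Two or three are there.
- spindle_3_tip (a point): Centre of the flat plain end of that spindle, 75 mm along x from its middle (the head's outer face is 75 mm the other way).
- clamp_screw (a joint): Angle of the clamp screw in rad: 0 fully open, grows clockwise seen from above, bottoms on a hard stop at 3.0 (5 mm of keeper bar travel in all). It turns with slight friction (0.05 N m) and stays where it is left.
- wing_mid (a point): Centre of the clamp screw's black wing grip, on the vertical screw axis above the bridge, 115 mm above the table: a bar 46 mm long (along this x), 12 mm thick (y), 22 mm tall. It turns with the screw and keeps its height.
- stamp_pad_mid (a point): Small stamp pad, 30 x 75 x 18 mm, lying in front of the fixture; point at its centre, 9 mm up. Bystander, not to be disturbed.
- quoin_key_mid (a point): T-handled steel key, 88 x 129 x 17 mm, lying to the right of the fixture; point at its centre, 8 mm up. Bystander, not to be disturbed.
There are look-alikes about, which are no part of the job. Leave any purple look-alike of the part that bears spindle_2_mid alone.

How it is judged:
By the outcome, as a careful person would: the job done as asked, in the order asked, and still so for the second after the job is handed in, with the robot touching nothing.
Of spindle_1, spindle_2, spindle_3 only 2 to 3 are there at a start; the rules pass over those that are not, and their reading is None.
At some moment in a run one of spindle_1, spindle_2, spindle_3 may be knocked a few centimetres aside while the robot is not near it.
Once in a run the grip may slacken for a moment while it holds something.
It also fails if it takes over 210 s, if anything falls off the work surface, if the arm or the gripper's body presses on something with over 40 N, if the wrist force passes 120 N, or if a joint passes its speed limit or range.

## Working session

There is one attempt and no reset: what is moved stays moved. The work goes in short steps, Python scripts to look and compute and a shell command to move; the robot and the scene stay as the last step left them, time stands still between calls to the robot, and variables do not carry over. Pictures are saved under pics/ and viewed, and the job is handed in when it is done.

```bash
ls; mkdir -p pics
python3 - <<'E'
from cell import sensors, vision, arm, nets
import cv2,numpy as np
s=sensors.observe()
for k in s: print(k,np.round(s[k],4))
for n in ["scene","top","wrist"]:
    p,d=vision.get_image(n); cv2.imwrite(f"pics/a_{n}.png",p); np.save(f"pics/a_{n}.npy",d)
    m=vision.camera_model(n); print(n,{k:np.round(v,4).tolist() for k,v in m.items()})
print(arm.tip_reach)
E
```

```text
pics
clock 0.0
joints [ 1.1934  0.4352  0.025   1.5741 -0.0116  1.134  -0.0751]
dq [ 0.0015 -0.0004  0.0002  0.0002  0.0011 -0.0007 -0.0008]
joint_efforts [-4.00000e-04 -6.67853e+01  9.84800e-01 -3.14468e+01 -6.06000e-02
  4.27000e-02  2.00000e-04]
position [ 0.1694 -0.6011  0.24  ]
ee_rot [-3.1106e+00 -4.2990e-01  5.0000e-04]
force [0.742  0.1258 0.4021]
ft_torque [ 0.0108  0.0047 -0.0179]
width 0.9977
scene {'K': [[482.0595, 0.0, 255.611], [0.0, 482.0595, 189.3739], [0.0, 0.0, 1.0]], 'xyz': [-0.1254, 0.6807, 1.1037], 'attitude': [-1.2186, 2.4078, -0.8383]}
top {'K': [[457.3037, 0.0, 252.5082], [0.0, 457.3037, 190.8682], [0.0, 0.0, 1.0]], 'xyz': [0.2666, 0.2304, 1.404], 'attitude': [-2.0887, 2.113, -0.2412]}
wrist {'K': [[266.0203, 0.0, 257.0252], [0.0, 266.0203, 193.9624], [0.0, 0.0, 1.0]], 'hand_eye': [[-0.0004, -0.9673, -0.2535, 0.0675], [1.0, -0.0005, 0.0001, 0.0002], [-0.0002, -0.2535, 0.9673, -0.1438], [0.0, 0.0, 0.0, 1.0]]}
0.014
```

View pics/a_top.png

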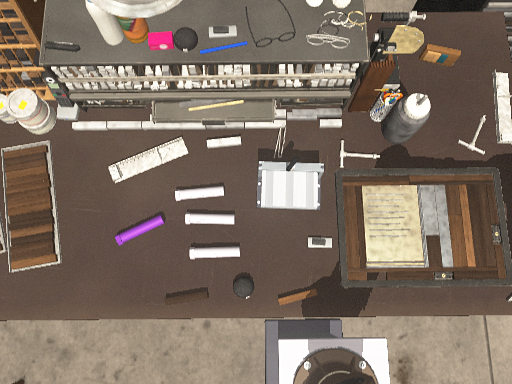

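View pics/a_scene.png

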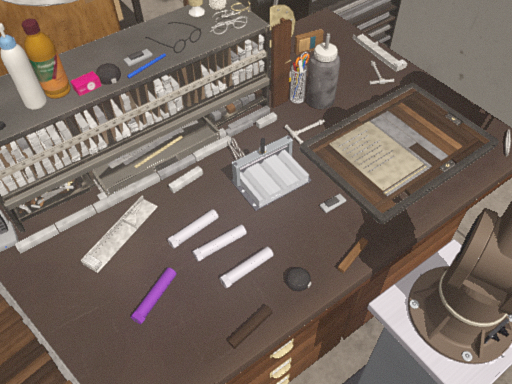

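View pics/a_wrist.png

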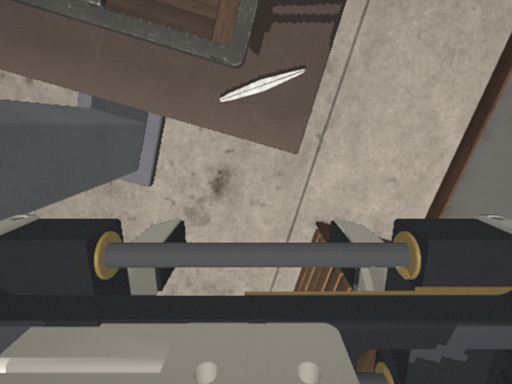

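```bash
cat > h.py <<'E'
from cell import sensors, vision, arm, nets
import cv2,numpy as np
from scipy.spatial.transform import Rotation as R
np.set_printoptions(suppress=True,precision=4)
def pose(n,st=None):
    m=vision.camera_model(n)
    K=np.array(m["K"])
    if n=="wrist":
        st=st or sensors.observe()
        T=np.eye(4);T[:3,:3]=R.from_rotvec(st["ee_rot"]).as_matrix();T[:3,3]=st["position"]
        C=T@np.array(m["hand_eye"])
    else:
        C=np.eye(4);C[:3,:3]=R.from_rotvec(m["attitude"]).as_matrix();C[:3,3]=m["xyz"]
    return K,C
def cloud(n,d,st=None):
    K,C=pose(n,st)
    v,u=np.mgrid[:d.shape[0],:d.shape[1]]
    P=np.stack([(u-K[0,2])/K[0,0]*d,(v-K[1,2])/K[1,1]*d,d],-1)
    return P@C[:3,:3].T+C[:3,3]
def proj(n,P,st=None):
    K,C=pose(n,st)
    q=(np.asarray(P)-C[:3,3])@C[:3,:3]
    return np.stack([q[...,0]/q[...,2]*K[0,0]+K[0,2],q[...,1]/q[...,2]*K[1,1]+K[1,2]],-1)
def ray(n,uv,z,st=None):
    K,C=pose(n,st)
    r=C[:3,:3]@np.array([(uv[0]-K[0,2])/K[0,0],(uv[1]-K[1,2])/K[1,1],1])
    return C[:3,3]+r*(z-C[2,3])/r[2]
E
python3 - <<'E'
from h import *
for n in ["top","scene"]:
    p,d=vision.get_image(n); W=cloud(n,d)
    cv2.imwrite(f"pics/b_{n}.png",cv2.resize(p[110:300,70:350] if n=="top" else p[130:330,120:400],None,fx=2.8,fy=2.8,interpolation=cv2.INTER_CUBIC))
    np.savez(f"pics/b_{n}.npz",p=p,d=d)
    for lab in ["spindle_1_mid","vee_fixture","wing_mid","stamp_pad_mid","quoin_key_mid"]:
        for r in nets.cut_out(lab,n):
            m=r["region"]&(d>0); Q=W[m]
            if len(Q)<5: continue
            c=np.median(Q,0); x=Q[:,:2]-Q[:,:2].mean(0); w,v=np.linalg.eigh(x.T@x/len(x))
            print(n,lab,round(r["score"],2),np.round(r["uv"]),m.sum(),"med",c,"z",np.percentile(Q[:,2],[5,95]),"ax",v[:,1],"sd",np.sqrt(w),"col",p[m].mean(0).round())
E
```

```text
top spindle_1_mid 0.75 [214. 252.] 515 med [0.3993 0.3425 0.0271] z [0.0027 0.0334] ax [-0.0382  0.9993] sd [0.0087 0.0423] col [222. 223. 227.]
top vee_fixture 0.97 [286. 183.] 2910 med [0.6035 0.1154 0.0391] z [0.0095 0.0965] ax [0.0559 0.9984] sd [0.0374 0.0563] col [218. 220. 220.]
top wing_mid 0.57 [292. 164.] 72 med [0.6439 0.1124 0.1245] z [0.104  0.1297] ax [-0.797  0.604] sd [0.0043 0.0114] col [80. 81. 82.]
top stamp_pad_mid 0.79 [320. 239.] 245 med [0.4285 0.0275 0.0125] z [0.005  0.0211] ax [0.0367 0.9993] sd [0.0087 0.0217] col [159. 166. 170.]
top stamp_pad_mid 0.55 [288. 184.] 2849 med [0.6024 0.1132 0.0391] z [0.0095 0.0963] ax [0.029  0.9996] sd [0.0369 0.0557] col [219. 220. 221.]
top quoin_key_mid 0.57 [347. 156.] 207 med [ 0.7054 -0.0715  0.0126] z [0.0071 0.0185] ax [0.07   0.9975] sd [0.0157 0.0392] col [194. 207. 214.]
scene spindle_1_mid 0.72 [245. 267.] 660 med [0.3962 0.3484 0.0248] z [0.0099 0.03  ] ax [-0.0358  0.9994] sd [0.0082 0.0426] col [215. 212. 219.]
scene vee_fixture 0.94 [269. 174.] 3507 med [0.6109 0.1281 0.0368] z [0.0057 0.0936] ax [0.0142 0.9999] sd [0.0421 0.058 ] col [184. 183. 185.]
scene stamp_pad_mid 0.75 [333. 204.] 188 med [0.4257 0.0325 0.0104] z [0.0042 0.0192] ax [0.0448 0.999 ] sd [0.0068 0.02  ] col [150. 154. 158.]
scene stamp_pad_mid 0.22 [193. 230.] 584 med [0.5796 0.4015 0.024 ] z [0.0085 0.0299] ax [-0.0849  0.9964] sd [0.0075 0.0429] col [216. 213. 221.]
scene quoin_key_mid 0.58 [302. 133.] 194 med [ 0.7048 -0.0728  0.0095] z [0.003  0.0155] ax [0.0579 0.9983] sd [0.0167 0.0404] col [179. 187. 194.]
scene quoin_key_mid 0.15 [332. 204.] 236 med [0.4258 0.0325 0.0093] z [0.0026 0.019 ] ax [0.0641 0.9979] sd [0.0082 0.0218] col [150. 154. 158.]
```

View pics/b_top.png

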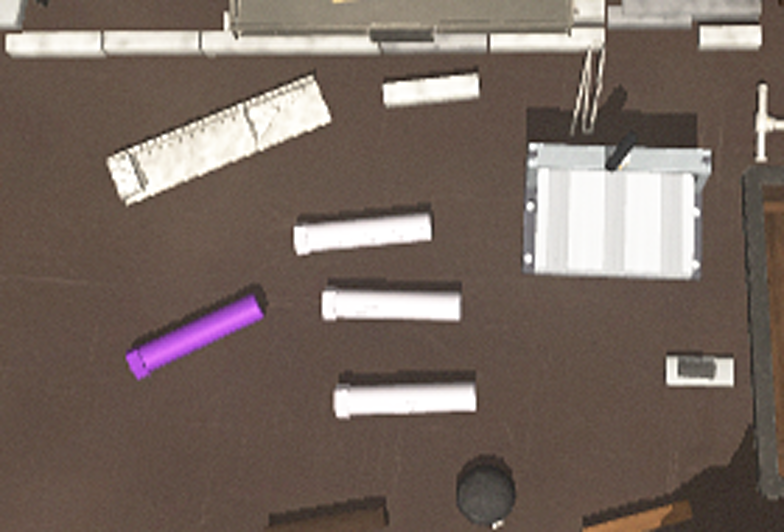

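View pics/b_scene.png

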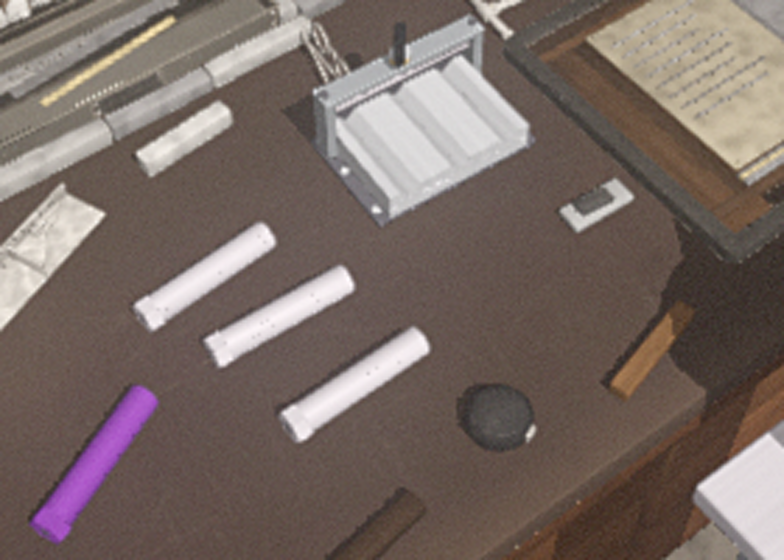

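```bash
cat >> h.py <<'E'
def spin(n,p,d,st=None,box=(0.33,0.66,0.2,0.55)):
    W=cloud(n,d,st); hsv=cv2.cvtColor(p,cv2.COLOR_BGR2HSV)
    m=(d>0)&(hsv[...,2]>150)&(hsv[...,1]<60)&(W[...,2]>.004)&(W[...,2]<.045)&(W[...,0]>box[0])&(W[...,0]<box[1])&(W[...,1]>box[2])&(W[...,1]<box[3])
    k,l,s,c=cv2.connectedComponentsWithStats(m.astype(np.uint8))
    out=[]
    for i in range(1,k):
        if s[i,4]<150: continue
        Q=W[l==i]
        (cx,cy),(w,h),a=cv2.minAreaRect(Q[:,:2].astype(np.float32))
        x=Q[:,:2]-Q[:,:2].mean(0); ax=np.linalg.eigh(x.T@x)[1][:,1]; ax*= -np.sign(ax[1])
        t=x@ax; sd=x@np.array([-ax[1],ax[0]])
        ends=np.percentile(t,[0.5,99.5])
        mid=Q[:,:2].mean(0)+ax*ends.mean()
        out.append((mid,np.degrees(np.arctan2(ax[1],ax[0])),ends[1]-ends[0],np.ptp(np.percentile(sd,[1,99])),np.percentile(Q[:,2],95),c[i]))
    return out
E
python3 - <<'E'
from h import *
for n in ["top","scene"]:
    z=np.load(f"pics/b_{n}.npz"); p,d=z["p"],z["d"]
    for o in spin(n,p,d): print(n,o)
    W=cloud(n,d)
    m=(W[...,0]>.5)&(W[...,0]<.72)&(W[...,1]>-.02)&(W[...,1]<.25)&(d>0)
    for lo,hi in [(.037,.043),(.088,.1)]:
        Q=W[m&(W[...,2]>lo)&(W[...,2]<hi)]
        print(lo,len(Q),cv2.minAreaRect(Q[:,:2].astype(np.float32)),np.median(Q[:,2]),Q[:,:2].min(0),Q[:,:2].max(0))
    # groove bottoms
    for xx in np.arange(.53,.63,.02):
        s=W[m&(abs(W[...,0]-xx)<.004)]; s=s[np.argsort(s[:,1])]
        print(round(xx,2),[ (round(a[1],3),round(a[2],3)) for a in s[::6]]) if n=="top" and abs(xx-.57)<.001 else 0
E
```

```text
top (array([0.5827, 0.3928]), np.float64(-85.20076988138712), np.float64(0.14819964701819177), np.float64(0.02557977201675989), np.float64(0.033538080433931604), array([198.7402, 192.6851]))
top (array([0.5016, 0.3612]), np.float64(-92.15691964040978), np.float64(0.14701266666477159), np.float64(0.025787704352458335), np.float64(0.03250259796574162), array([208.9266, 218.4495]))
top (array([0.3988, 0.3444]), np.float64(-88.42770104323971), np.float64(0.1479268635554361), np.float64(0.02515154932246235), np.float64(0.033468882288324404), array([213.7585, 252.262 ]))
0.037 1051 ((0.6222304701805115, 0.11676616221666336), (0.18818317353725433, 0.17403514683246613), 87.65235900878906) 0.039812752155548026 [0.5337 0.0222] [0.7102 0.2102]
0.088 503 ((0.6463531255722046, 0.11365430057048798), (0.19432510435581207, 0.02734740450978279), 87.06803894042969) 0.09364015553208893 [0.6285 0.0168] [0.6628 0.2108]
0.57 [(np.float64(-0.019), np.float64(-0.003)), (np.float64(-0.012), np.float64(0.001)), (np.float64(-0.006), np.float64(-0.001)), (np.float64(0.001), np.float64(0.007)), (np.float64(0.01)
[... 1512 characters left out ...]
 0.3626]), np.float64(-91.96884624585864), np.float64(0.14819214894626642), np.float64(0.025845904728604832), np.float64(0.030189503628365963), array([219.4942, 242.2736]))
scene (array([0.3973, 0.347 ]), np.float64(-88.42793307661113), np.float64(0.1483551724385206), np.float64(0.02580778228023497), np.float64(0.03009609288908204), array([246.4169, 266.5846]))
0.037 873 ((0.5977314114570618, 0.12265695631504059), (0.18542419373989105, 0.12818527221679688), 86.72013092041016) 0.03888731870999984 [0.5311 0.0274] [0.663  0.2124]
0.088 423 ((0.6458046436309814, 0.1147356629371643), (0.1965629607439041, 0.030076205730438232), 87.09910583496094) 0.09180702046394518 [0.6266 0.0163] [0.6641 0.2133]
```

```bash
cat >> h.py <<'E'
def go(x,y,z,psi,st=None):
    st=st or sensors.observe()
    A=R.from_rotvec(st["ee_rot"]); a=np.radians(psi)
    B=R.from_matrix(np.array([[np.cos(a),np.sin(a),0],[np.sin(a),-np.cos(a),0],[0,0,-1]]))
    dp=A.inv().apply(np.array([x,y,z])-st["position"])*100
    w=np.degrees((A.inv()*B).as_rotvec())
    mx=A.as_matrix()
    print("t",np.array(st["clock"]),"pos",np.round(st["position"],4),"psi",round(np.degrees(np.arctan2(mx[1,0],mx[0,0])),2),"tilt",np.round(mx[:2,2],4),"F",np.round(st["force"],1),"w",round(float(st["width"]),3))
    print("-> t(cm)",np.round(dp,2),"w(deg)",np.round(w,2),"rows",max(np.linalg.norm(dp)/4.17,np.linalg.norm(w)/7.16))
E
python3 -c "
from h import *
go(.48,-.15,.28,100); go(.48,.12,.30,177.1)"
```

```text
t 0.75 pos [ 0.1696 -0.6016  0.2408] psi 15.74 tilt [ 0.     -0.0001] F [0.5 0.  0.1] w 0.998
-> t(cm) [ 42.13 -35.04  -3.93] w(deg) [  0.     0.   -84.26] rows 13.174845714162677
t 0.75 pos [ 0.1696 -0.6016  0.2408] psi 15.74 tilt [ 0.     -0.0001] F [0.5 0.  0.1] w 0.998
-> t(cm) [ 49.45 -61.03  -5.93] w(deg) [   0.      0.01 -161.36] rows 22.536515110060613
```

```bash
python3 -m handwheel '[{"tx":42.13,"ty":-35.04,"tz":-3.93,"wz":-84.26},{"tx":42.13,"ty":-35.04,"tz":-3.93,"wz":-84.26},{"tx":42.13,"ty":-35.04,"tz":-3.93,"wz":-84.26},{"tx":42.13,"ty":-35.04,"tz":-3.93,"wz":-84.26},{"tx":42.13,"ty":-35.04,"tz":-3.93,"wz":-84.26},{"tx":42.13,"ty":-35.04,"tz":-3.93,"wz":-84.26},{"tx":42.13,"ty":-35.04,"tz":-3.93,"wz":-84.26},{"tx":42.13,"ty":-35.04,"tz":-3.93,"wz":-84.26},{"tx":42.13,"ty":-35.04,"tz":-3.93,"wz":-84.26},{"tx":42.13,"ty":-35.04,"tz":-3.93,"wz":-84.26},{"tx":42.13,"ty":-35.04,"tz":-3.93,"wz":-84.26},{"tx":42.13,"ty":-35.04,"tz":-3.93,"wz":-84.26}]'
python3 -c "
from h import *
go(.48,.12,.30,177.1);print(sensors.observe()['joints'])"
```

```text
t 0.75 pos [ 0.1696 -0.6016  0.2408] psi 15.74 tilt [ 0.     -0.0001] F [0.5 0.  0.1] w 0.998
-> t(cm) [ 49.45 -61.03  -5.93] w(deg) [   0.      0.01 -161.36] rows 22.536515110060613
[ 1.1934  0.4345  0.025   1.5732 -0.0116  1.134  -0.0751]invalid input
```

```bash
python3 -m handwheel '[{"tx":4,"ty":-3,"tz":-1,"wz":-6}]'; echo; python3 -m handwheel --help
```

```text
invalid input
invalid input: not JSON, or not a number
```

```bash
python3 -c "
from h import *
go(.48,-.15,.28,100)"
```

```text
t 0.8333 pos [ 0.1879 -0.5732  0.2472] psi 21.1 tilt [-0.0048 -0.0012] F [-1.4 -0.9  0.2] w 1.003
-> t(cm) [ 42.48 -28.97  -3.47] w(deg) [ -0.22   0.21 -78.9 ] rows 12.357485461720218
```

```bash
python3 -m handwheel '[{"tx":42,"ty":-29,"tz":-3.5,"wx":0,"wy":0,"wz":-79,"claw":1},{"tx":42,"ty":-29,"tz":-3.5,"wx":0,"wy":0,"wz":-79,"claw":1},{"tx":42,"ty":-29,"tz":-3.5,"wx":0,"wy":0,"wz":-79,"claw":1},{"tx":42,"ty":-29,"tz":-3.5,"wx":0,"wy":0,"wz":-79,"claw":1},{"tx":42,"ty":-29,"tz":-3.5,"wx":0,"wy":0,"wz":-79,"claw":1},{"tx":42,"ty":-29,"tz":-3.5,"wx":0,"wy":0,"wz":-79,"claw":1},{"tx":42,"ty":-29,"tz":-3.5,"wx":0,"wy":0,"wz":-79,"claw":1},{"tx":42,"ty":-29,"tz":-3.5,"wx":0,"wy":0,"wz":-79,"claw":1},{"tx":42,"ty":-29,"tz":-3.5,"wx":0,"wy":0,"wz":-79,"claw":1},{"tx":42,"ty":-29,"tz":-3.5,"wx":0,"wy":0,"wz":-79,"claw":1},{"tx":42,"ty":-29,"tz":-3.5,"wx":0,"wy":0,"wz":-79,"claw":1},{"tx":42,"ty":-29,"tz":-3.5,"wx":0,"wy":0,"wz":-79,"claw":1}]'
python3 -c "
from h import *
go(.48,.12,.30,177.1);print(sensors.observe()['joints'])"
```

```text
clock: 1.83
position: [0.4714, -0.1521, 0.2836]
ee_rot: [1.994, 2.427, 0.0]
force: [0.7, -0.7, -0.4]
width: 1.004
t 1.8333 pos [ 0.4714 -0.1521  0.2836] psi 101.19 tilt [ 0.0007 -0.0006] F [ 0.7 -0.7 -0.4] w 1.004
-> t(cm) [26.53  6.12 -1.65] w(deg) [  0.     0.06 -75.91] rows 10.6025942587145
[ 0.6293  0.2339 -0.5145  1.7845  0.1256  1.1547  0.271 ]
```

```bash
python3 -m handwheel '[{"tx":26.5,"ty":6.1,"tz":-1.6,"wx":0,"wy":0,"wz":-75.9,"claw":1},{"tx":26.5,"ty":6.1,"tz":-1.6,"wx":0,"wy":0,"wz":-75.9,"claw":1},{"tx":26.5,"ty":6.1,"tz":-1.6,"wx":0,"wy":0,"wz":-75.9,"claw":1},{"tx":26.5,"ty":6.1,"tz":-1.6,"wx":0,"wy":0,"wz":-75.9,"claw":1},{"tx":26.5,"ty":6.1,"tz":-1.6,"wx":0,"wy":0,"wz":-75.9,"claw":1},{"tx":26.5,"ty":6.1,"tz":-1.6,"wx":0,"wy":0,"wz":-75.9,"claw":1},{"tx":26.5,"ty":6.1,"tz":-1.6,"wx":0,"wy":0,"wz":-75.9,"claw":1},{"tx":26.5,"ty":6.1,"tz":-1.6,"wx":0,"wy":0,"wz":-75.9,"claw":1},{"tx":26.5,"ty":6.1,"tz":-1.6,"wx":0,"wy":0,"wz":-75.9,"claw":1},{"tx":26.5,"ty":6.1,"tz":-1.6,"wx":0,"wy":0,"wz":-75.9,"claw":1},{"tx":26.5,"ty":6.1,"tz":-1.6,"wx":0,"wy":0,"wz":-75.9,"claw":1},{"tx":26.5,"ty":6.1,"tz":-1.6,"wx":0,"wy":0,"wz":-75.9,"claw":1}]'
python3 - <<'E'
from h import *
go(.48,.12,.30,177.1);print(sensors.observe()['joints'])
for i in range(4): vision.get_image("wrist")
st=sensors.observe()
p,d=vision.get_image("wrist");cv2.imwrite("pics/c_wrist.png",p); np.savez("pics/c.npz",p=p,d=d,pos=st["position"],rot=st["ee_rot"])
go(.48,.12,.30,177.1)
W=cloud("wrist",d,st)
m=(W[...,0]>.5)&(W[...,0]<.72)&(W[...,1]>-.02)&(W[...,1]<.25)&(d>0)
for lo,hi in [(.037,.043),(.088,.1)]:
    Q=W[m&(W[...,2]>lo)&(W[...,2]<hi)]
    print(lo,len(Q),cv2.minAreaRect(Q[:,:2].astype(np.float32)),np.median(Q[:,2]),Q[:,:2].min(0),Q[:,:2].max(0))
Q=W[(W[...,0]>.42)&(W[...,0]<.5)&(W[...,1]>.08)&(W[...,1]<.2)&(d>0)]; print("table z",np.median(Q[:,2]))
for o in spin("wrist",p,d,st): print(o)
E
```

```text
clock: 2.83
position: [0.4813, 0.1179, 0.2991]
ee_rot: [-0.087, -3.14, -0.0]
force: [0.4, 0.2, -0.8]
width: 1.001
t 2.8333 pos [0.4813 0.1179 0.2991] psi 176.84 tilt [-0.  0.] F [ 0.4  0.2 -0.8] w 1.001
-> t(cm) [ 0.14  0.21 -0.09] w(deg) [ 0.   -0.   -0.26] rows 0.06396394021214591
[ 0.3643  0.2976 -0.8936  1.739   0.2455  1.2226  0.923 ]
t 3.0833 pos [0.4812 0.1179 0.2991] psi 176.52 tilt [ 0.0001 -0.0001] F [ 0.2 -0.1  0.4] w 0.998
-> t(cm) [ 0.14  0.21 -0.09] w(deg) [-0.01  0.01 -0.58] rows 0.08151487225603446
0.037 3136 ((0.59743332862854, 0.11675381660461426), (0.1723392754793167, 0.12195621430873871), 87.25200653076172) 0.039433457190420684 [0.5324 0.0284] [0.6618 0.2053]
0.088 1796 ((0.646800696849823, 0.11446455866098404), (0.19568374752998352, 0.027113215997815132), 87.67184448242188) 0.09340035464378482 [0.6297 0.0165] [0.6599 0.2119]
table z 0.3846658322238483
(array([0.4013, 0.3458]), np.float64(-88.5595882399772), np.float64(0.1490841282435717), np.float64(0.025116090456977148), np.float64(0.030079230898364562), array([407.9933, 106.3546]))
(array([0.503 , 0.3616]), np.float64(-92.00309271398105), np.float64(0.14905569348580427), np.float64(0.025870878066625178), np.float64(0.029992231434977527), array([412.2518, 173.0724]))
(array([0.5783, 0.3937]), np.float64(-83.96184169900516), np.float64(0.14949874331963753), np.float64(0.022582307238920733), np.float64(0.029681668303334657), array([428.9085, 215.8051]))
```

View pics/c_wrist.png

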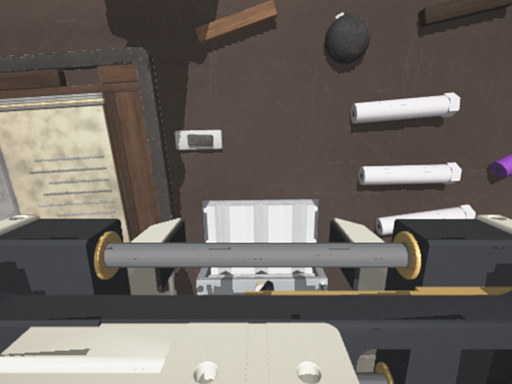

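```bash
cat >> h.py <<'E'
FO=np.array([.612,.116]); FY=np.radians(-2.6)
def fix(x,y):
    return FO+np.array([np.cos(FY)*x-np.sin(FY)*y, np.sin(FY)*x+np.cos(FY)*y])
def tofix(P):
    q=np.asarray(P)[...,:2]-FO; return np.stack([q[...,0]*np.cos(FY)+q[...,1]*np.sin(FY),-q[...,0]*np.sin(FY)+q[...,1]*np.cos(FY)],-1)
E
python3 - <<'E'
from h import *
z=np.load("pics/c.npz"); st=dict(position=z["pos"],ee_rot=z["rot"])
W=cloud("wrist",z["d"],st); f=tofix(W)
for x0,x1 in [(-74,-50),(-50,-20),(-74,10)]:
    m=(f[...,0]>x0/1e3)&(f[...,0]<x1/1e3)&(abs(f[...,1])<.09)&(W[...,2]>.02)&(W[...,2]<.05)&(z["d"]>0)
    Y=f[...,1][m];Z=W[...,2][m]
    best=min(((np.mean(np.abs(Z-(.04-h-np.maximum(0,.012-np.min([abs(Y-s-c) for c in(-.062,0,.062)],0))))),s,h) for s in np.arange(-.008,.0081,.0005) for h in np.arange(-.003,.0031,.0005)))
    print(x0,x1,m.sum(),best)
# front edge
for y0 in (-.03,.03):
    m=(abs(f[...,1]-y0)<.012)&(W[...,2]>.035)&(W[...,2]<.045)&(z["d"]>0)
    print(y0,np.percentile(f[...,0][m],[0,1,3,97,99,100]))
E
```

```text
-74 -50 1523 (np.float64(0.0006314456483328485), np.float64(0.0005000000000000074), np.float64(0.0005))
-50 -20 1816 (np.float64(0.000638475498136049), np.float64(0.0005000000000000074), np.float64(0.0005))
-74 10 3850 (np.float64(0.0006354462023967167), np.float64(0.0005000000000000074), np.float64(0.0005))
-0.03 [-0.0756 -0.0754 -0.0742  0.0435  0.0451  0.0458]
0.03 [-0.0755 -0.0753 -0.0745  0.0439  0.0456  0.0463]
```

```bash
python3 -c "
from h import *
go(.400,.366,.14,91.5)"
```

```text
t 3.0833 pos [0.4812 0.1179 0.2991] psi 176.52 tilt [ 0.0001 -0.0001] F [ 0.2 -0.1  0.4] w 0.998
-> t(cm) [ 9.62 24.28 15.91] w(deg) [-0.    0.01 85.02] rows 11.873807313218373
```

```bash
python3 -m handwheel '[{"tx":9.6,"ty":24.3,"tz":15.9,"wx":0,"wy":0,"wz":85,"claw":0.65},{"tx":9.6,"ty":24.3,"tz":15.9,"wx":0,"wy":0,"wz":85,"claw":0.65},{"tx":9.6,"ty":24.3,"tz":15.9,"wx":0,"wy":0,"wz":85,"claw":0.65},{"tx":9.6,"ty":24.3,"tz":15.9,"wx":0,"wy":0,"wz":85,"claw":0.65},{"tx":9.6,"ty":24.3,"tz":15.9,"wx":0,"wy":0,"wz":85,"claw":0.65},{"tx":9.6,"ty":24.3,"tz":15.9,"wx":0,"wy":0,"wz":85,"claw":0.65},{"tx":9.6,"ty":24.3,"tz":15.9,"wx":0,"wy":0,"wz":85,"claw":0.65},{"tx":9.6,"ty":24.3,"tz":15.9,"wx":0,"wy":0,"wz":85,"claw":0.65},{"tx":9.6,"ty":24.3,"tz":15.9,"wx":0,"wy":0,"wz":85,"claw":0.65},{"tx":9.6,"ty":24.3,"tz":15.9,"wx":0,"wy":0,"wz":85,"claw":0.65},{"tx":9.6,"ty":24.3,"tz":15.9,"wx":0,"wy":0,"wz":85,"claw":0.65},{"tx":9.6,"ty":24.3,"tz":15.9,"wx":0,"wy":0,"wz":85,"claw":0.65}]'
cat >> h.py <<'E'
def look(name):
    for i in range(3): vision.get_image("wrist")
    st=sensors.observe()
    p,d=vision.get_image("wrist");cv2.imwrite(f"pics/{name}.png",p); np.savez(f"pics/{name}.npz",p=p,d=d,pos=st["position"],rot=st["ee_rot"])
    return st,p,d
E
python3 - <<'E'
from h import *
st,p,d=look("d")
go(.4,.366,.023,91.5)
for o in spin("wrist",p,d,st): print(o)
p,d=vision.get_image("top")
for o in spin("top",p,d): print(o)
E
```

```text
clock: 4.08
position: [0.3993, 0.3666, 0.1398]
ee_rot: [-2.088, -2.347, 0.001]
force: [-0.2, -0.4, -0.1]
width: 0.649
t 4.2833 pos [0.3997 0.3662 0.1402] psi 97.28 tilt [ 0.0004 -0.0002] F [-0.4  0.6 -0.4] w 0.652
-> t(cm) [-0.02  0.03 11.72] w(deg) [0.02 0.01 5.78] rows 2.8104157194355652
(array([0.5817, 0.4137]), np.float64(-82.95243080236084), np.float64(0.11017083106557074), np.float64(0.025083592728868932), np.float64(0.0300128248230852), array([449.1997, 160.9693]))
(array([0.5033, 0.3873]), np.float64(-91.97390892380822), np.float64(0.09838596269120438), np.float64(0.02633735308772629), np.float64(0.030129099616237866), array([366.4142, 175.5355]))
(array([0.4025, 0.3679]), np.float64(-88.61206311468617), np.float64(0.10581992379273629), np.float64(0.028530930352083168), np.float64(0.030191198942773015), array([260.854 , 188.2824]))
(array([0.4046, 0.2787]), np.float64(-170.3260433954779), np.float64(0.026839906016792363), np.float64(0.015497990791601402), np.float64(0.030112018599799263), array([252.2183, 272.4859]))
(array([0.5829, 0.3928]), np.float64(-85.60367126213436), np.float64(0.1483821970793171), np.float64(0.024487189304892264), np.float64(0.03323736141257054), array([198.4591, 192.6055]))
```

View pics/d.png

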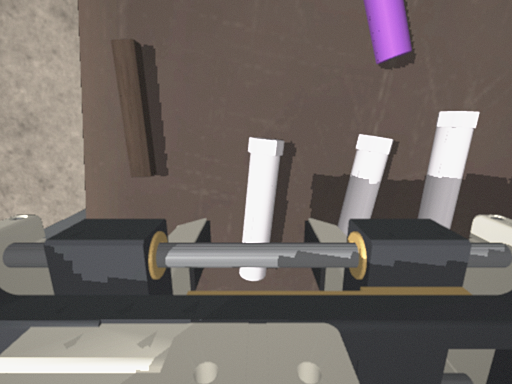

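```bash
python3 -m handwheel '[{"tx":0,"ty":0.25,"tz":4,"wx":0,"wy":0,"wz":5.8,"claw":0.65},{"tx":0,"ty":0.25,"tz":7,"wx":0,"wy":0,"wz":5.8,"claw":0.65},{"tx":0,"ty":0.25,"tz":9.5,"wx":0,"wy":0,"wz":5.8,"claw":0.65},{"tx":0,"ty":0.25,"tz":11,"wx":0,"wy":0,"wz":5.8,"claw":0.65},{"tx":0,"ty":0.25,"tz":11.7,"wx":0,"wy":0,"wz":5.8,"claw":0.65},{"tx":0,"ty":0.25,"tz":11.7,"wx":0,"wy":0,"wz":5.8,"claw":0.65},{"tx":0,"ty":0.25,"tz":11.7,"wx":0,"wy":0,"wz":5.8,"claw":0.2},{"tx":0,"ty":0.25,"tz":11.7,"wx":0,"wy":0,"wz":5.8,"claw":0.2},{"tx":0,"ty":0.25,"tz":11.7,"wx":0,"wy":0,"wz":5.8,"claw":0.2},{"tx":0,"ty":0.25,"tz":11.7,"wx":0,"wy":0,"wz":5.8,"claw":0.2},{"tx":0,"ty":0.25,"tz":11.7,"wx":0,"wy":0,"wz":5.8,"claw":0.2},{"tx":0,"ty":0.25,"tz":11.7,"wx":0,"wy":0,"wz":5.8,"claw":0.2}]' 40
python3 -c "
from h import *
go(.402,.366,.2,91.5)"
```

```text
clock: 5.33
position: [0.4027, 0.3667, 0.0238]
ee_rot: [2.197, 2.246, 0.002]
force: [0.6, -0.6, 5.9]
width: 0.314
t 5.3333 pos [0.4027 0.3667 0.0238] psi 91.26 tilt [0.0012 0.0008] F [ 0.6 -0.6  5.9] w 0.314
-> t(cm) [ -0.06  -0.05 -17.62] w(deg) [ 0.07 -0.04 -0.24] rows 4.2256370974154285
```

```bash
python3 -m handwheel '[{"tx":0,"ty":0,"tz":-2,"wx":0,"wy":0,"wz":0,"claw":0.2},{"tx":0,"ty":0,"tz":-6,"wx":0,"wy":0,"wz":0,"claw":0.2},{"tx":0,"ty":0,"tz":-10,"wx":0,"wy":0,"wz":0,"claw":0.2},{"tx":0,"ty":0,"tz":-14,"wx":0,"wy":0,"wz":0,"claw":0.2},{"tx":0,"ty":0,"tz":-17,"wx":0,"wy":0,"wz":0,"claw":0.2},{"tx":0,"ty":0,"tz":-17,"wx":0,"wy":0,"wz":0,"claw":0.2}]'
python3 -c "
from h import *
st,p,d=look('e')
print(fix(-.08,-.062))
go(*fix(-.08,-.062),.2,177.4)"
```

```text
clock: 5.83
position: [0.4038, 0.3692, 0.1995]
ee_rot: [2.196, 2.246, 0.015]
force: [-0.5, 0.9, -2.0]
width: 0.315
[0.5293 0.0577]
t 6.0333 pos [0.4016 0.3655 0.1918] psi 91.26 tilt [-0.0014 -0.0018] F [-0.5  0.7 -3. ] w 0.314
-> t(cm) [-31.06  12.08  -0.78] w(deg) [ -0.14   0.02 -86.14] rows 12.030684030071168
```

View pics/e.png

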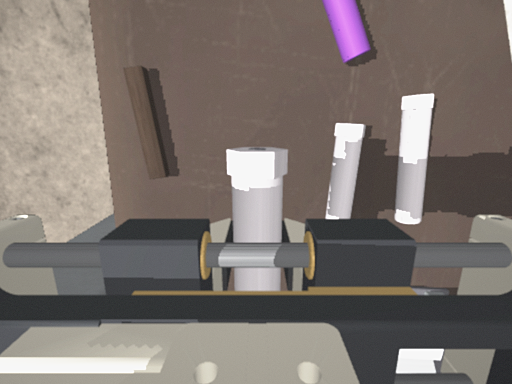

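```bash
python3 -m handwheel '[{"tx":-31,"ty":12.1,"tz":-0.8,"wx":0,"wy":0,"wz":-86.1,"claw":0.2},{"tx":-31,"ty":12.1,"tz":-0.8,"wx":0,"wy":0,"wz":-86.1,"claw":0.2},{"tx":-31,"ty":12.1,"tz":-0.8,"wx":0,"wy":0,"wz":-86.1,"claw":0.2},{"tx":-31,"ty":12.1,"tz":-0.8,"wx":0,"wy":0,"wz":-86.1,"claw":0.2},{"tx":-31,"ty":12.1,"tz":-0.8,"wx":0,"wy":0,"wz":-86.1,"claw":0.2},{"tx":-31,"ty":12.1,"tz":-0.8,"wx":0,"wy":0,"wz":-86.1,"claw":0.2},{"tx":-31,"ty":12.1,"tz":-0.8,"wx":0,"wy":0,"wz":-86.1,"claw":0.2},{"tx":-31,"ty":12.1,"tz":-0.8,"wx":0,"wy":0,"wz":-86.1,"claw":0.2},{"tx":-31,"ty":12.1,"tz":-0.8,"wx":0,"wy":0,"wz":-86.1,"claw":0.2},{"tx":-31,"ty":12.1,"tz":-0.8,"wx":0,"wy":0,"wz":-86.1,"claw":0.2},{"tx":-31,"ty":12.1,"tz":-0.8,"wx":0,"wy":0,"wz":-86.1,"claw":0.2},{"tx":-31,"ty":12.1,"tz":-0.8,"wx":0,"wy":0,"wz":-86.1,"claw":0.2}]'
python3 -c "
from h import *
st,p,d=look('f')
go(*fix(-.08,-.062),.1,177.4)
W=cloud('wrist',d,st)
# head points in tool frame
Rm=R.from_rotvec(st['ee_rot']).as_matrix(); T=(W-np.array(st['position']))@Rm
m=(abs(T[...,1])<.02)&(T[...,2]>-.03)&(T[...,2]<.01)&(T[...,0]>.012)&(T[...,0]<.12)&(d>0)
Q=T[m]
for a in np.arange(.012,.08,.004):
    q=Q[(Q[:,0]>=a)&(Q[:,0]<a+.004)]
    if len(q)>3: print(round(a,3),len(q),'y',np.percentile(q[:,1],[2,98]),'zmin',np.percentile(q[:,2],3))
"
```

```text
clock: 7.03
position: [0.529, 0.0582, 0.199]
ee_rot: [-0.174, -3.133, 0.0]
force: [0.7, 0.2, -2.6]
width: 0.319
t 7.2333 pos [0.5292 0.059  0.1998] psi 173.11 tilt [-0.0025  0.0003] F [-0.7 -0.5 -1.1] w 0.318
-> t(cm) [-0.05 -0.13  9.98] w(deg) [ 0.   -0.14 -4.29] rows 2.3933680276186298
0.012 319 y [-0.0145  0.0131] zmin -0.006151846907388664
0.016 329 y [-0.0139  0.0136] zmin -0.006488271313201549
0.02 338 y [-0.014   0.0136] zmin -0.006467219316319531
0.024 350 y [-0.0137  0.0135] zmin -0.006365852945518767
0.028 351 y [-0.0136  0.0134] zmin -0.006271031662429732
0.032 355 y [-0.0142  0.0132] zmin -0.006355137056608862
0.036 370 y [-0.0141  0.0131] zmin -0.006435716803671243
0.04 412 y [-0.0165  0.0162] zmin -0.006978327885436557
0.044 432 y [-0.0164  0.0162] zmin -0.007009178119175822
0.048 459 y [-0.0168  0.016 ] zmin -0.007171767486338946
0.052 460 y [-0.0166  0.0157] zmin -0.006964698655576293
```

View pics/f.png

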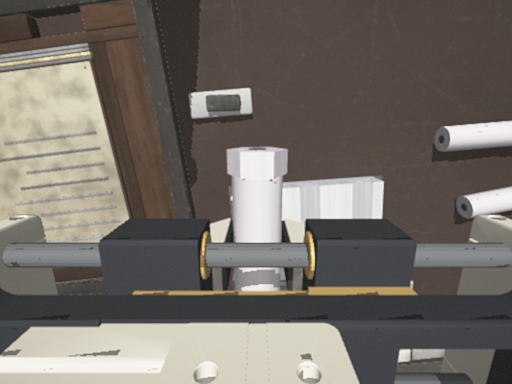

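```bash
python3 -m handwheel '[{"tx":-0.05,"ty":-0.13,"tz":0,"wx":0,"wy":0,"wz":-4.3,"claw":0.2},{"tx":-0.05,"ty":-0.13,"tz":3,"wx":0,"wy":0,"wz":-4.3,"claw":0.2},{"tx":-0.05,"ty":-0.13,"tz":6,"wx":0,"wy":0,"wz":-4.3,"claw":0.2},{"tx":-0.05,"ty":-0.13,"tz":9,"wx":0,"wy":0,"wz":-4.3,"claw":0.2},{"tx":-0.05,"ty":-0.13,"tz":11.5,"wx":0,"wy":0,"wz":-4.3,"claw":0.2},{"tx":-0.05,"ty":-0.13,"tz":13.3,"wx":0,"wy":0,"wz":-4.3,"claw":0.2},{"tx":-0.05,"ty":-0.13,"tz":13.3,"wx":0,"wy":0,"wz":-4.3,"claw":0.2},{"tx":-0.05,"ty":-0.13,"tz":13.3,"wx":0,"wy":0,"wz":-4.3,"claw":0.2}]'
python3 -c "
from h import *
st,p,d=look('g')
go(*fix(-.08,-.062),.0577,177.4)"
```

```text
clock: 7.9
position: [0.5295, 0.0581, 0.0674]
ee_rot: [-0.067, -3.139, 0.001]
force: [0.2, 0.6, -2.2]
width: 0.315
t 8.1 pos [0.5312 0.0582 0.0695] psi 177.61 tilt [0.0023 0.0002] F [ 0.4 -0.5 -1.6] w 0.317
-> t(cm) [ 0.19 -0.06  1.18] w(deg) [0.02 0.13 0.21] rows 0.2863404387953721
```

View pics/g.png

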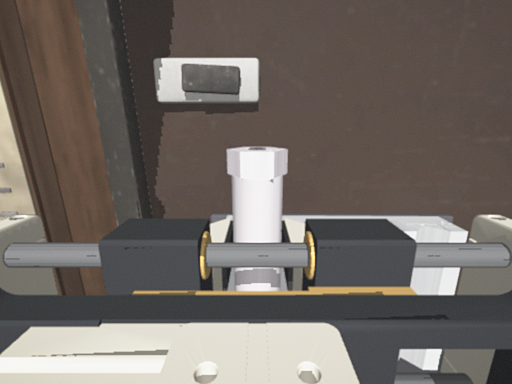

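```bash
python3 -m handwheel '[{"tx":0.0,"ty":-0.05,"tz":0.5,"wx":0,"wy":0,"wz":0,"claw":0.2},{"tx":0.0,"ty":-0.05,"tz":0.9,"wx":0,"wy":0,"wz":0,"claw":0.2},{"tx":0.0,"ty":-0.05,"tz":1.0,"wx":0,"wy":0,"wz":0,"claw":0.2},{"tx":0.0,"ty":-0.05,"tz":1.0,"wx":0,"wy":0,"wz":0,"claw":0.2},{"tx":0.0,"ty":-0.05,"tz":1.0,"wx":0,"wy":0,"wz":0,"claw":0.2},{"tx":0.0,"ty":-0.05,"tz":1.0,"wx":0,"wy":0,"wz":0,"claw":0.2}]'
python3 -c "
from h import *
go(*fix(-.08,-.062),.0577,177.4)"
```

```text
clock: 8.6
position: [0.5305, 0.0575, 0.0582]
ee_rot: [0.064, 3.141, 0.0]
force: [0.6, 1.5, -1.7]
width: 0.312
t 8.6 pos [0.5305 0.0575 0.0582] psi 177.66 tilt [0.0004 0.0002] F [ 0.6  1.5 -1.7] w 0.312
-> t(cm) [0.12 0.02 0.05] w(deg) [0.01 0.02 0.26] rows 0.035981529769803296
```

```bash
python3 -m handwheel '[{"tx":-0.6,"ty":0,"tz":0.05,"wx":0,"wy":0,"wz":0.2,"claw":0.2},{"tx":-1.2,"ty":0,"tz":0.05,"wx":0,"wy":0,"wz":0.2,"claw":0.2},{"tx":-1.8,"ty":0,"tz":0.05,"wx":0,"wy":0,"wz":0.2,"claw":0.2},{"tx":-2.3,"ty":0,"tz":0.05,"wx":0,"wy":0,"wz":0.2,"claw":0.2},{"tx":-2.6,"ty":0,"tz":0.05,"wx":0,"wy":0,"wz":0.2,"claw":0.2},{"tx":-2.6,"ty":0,"tz":0.05,"wx":0,"wy":0,"wz":0.2,"claw":0.2},{"tx":-2.6,"ty":0,"tz":0.05,"wx":0,"wy":0,"wz":0.2,"claw":0.2}]'
python3 -c "
from h import *
print(tofix(sensors.observe()['position']))
go(*fix(-.0495,-.062),.0577,177.4)"
```

```text
clock: 9.18
position: [0.5505, 0.0568, 0.0577]
ee_rot: [-0.066, -3.131, 0.004]
force: [-23.7, 0.3, 26.3]
width: 0.319
[-0.0588 -0.0619]
t 9.1833 pos [0.5505 0.0568 0.0577] psi 177.57 tilt [-0.0098 -0.0026] F [-23.7   0.3  26.3] w 0.319
-> t(cm) [-0.93 -0.01 -0.01] w(deg) [-0.17 -0.55  0.17] rows 0.2225876160567406
```

```bash
python3 -m handwheel '[{"tx":0.6,"ty":0,"tz":-0.1,"wx":0,"wy":0,"wz":0.2,"claw":0.2},{"tx":0.6,"ty":0,"tz":-0.1,"wx":0,"wy":0,"wz":0.2,"claw":0.2},{"tx":0.6,"ty":0,"tz":-0.1,"wx":0,"wy":0,"wz":0.2,"claw":0.2}]'
python3 - <<'E'
from h import *
st,p,d=look('i')
go(*fix(-.0495,-.062),.0577,177.4); print(tofix(st["position"]))
W=cloud('wrist',d,st)
Rm=R.from_rotvec(st['ee_rot']).as_matrix(); T=(W-np.array(st['position']))@Rm
m=(abs(T[...,1])<.02)&(T[...,2]>-.03)&(T[...,2]<.01)&(T[...,0]>.012)&(T[...,0]<.12)&(d>0)
Q=T[m]
for a in np.arange(.012,.08,.006):
    q=Q[(Q[:,0]>=a)&(Q[:,0]<a+.006)]
    if len(q)>3: print(round(a,3),len(q),'y',np.percentile(q[:,1],[2,98]),'zmin',np.percentile(q[:,2],3))
for n in ["scene","top"]:
    p,d=vision.get_image(n)
    c=proj(n,[.6,.1,.06]).astype(int)
    q=p[max(0,c[1]-60):c[1]+60,c[0]-80:c[0]+80]; cv2.imwrite(f"pics/i_{n}.png",cv2.resize(q,None,fx=4.5,fy=4.5,interpolation=cv2.INTER_CUBIC))
E
```

```text
clock: 9.43
position: [0.5504, 0.0564, 0.0586]
ee_rot: [0.075, 3.141, -0.0]
force: [-0.8, 0.3, -1.1]
width: 0.317
t 9.6333 pos [0.5507 0.0564 0.0585] psi 177.23 tilt [0.0003 0.0001] F [ 0.   0.9 -0.5] w 0.318
-> t(cm) [-0.9   0.03  0.08] w(deg) [ 0.01  0.01 -0.17] rows 0.21662485246036134
[-0.0585 -0.0623]
0.012 502 y [-0.014   0.0138] zmin -0.006121372205861483
0.018 501 y [-0.0139  0.0136] zmin -0.006272990225769883
0.024 519 y [-0.0137  0.0135] zmin -0.0063398486620518625
0.03 535 y [-0.0136  0.0139] zmin -0.006320848085301304
0.036 545 y [-0.014   0.0144] zmin -0.0062703008093431215
0.042 653 y [-0.0164  0.0162] zmin -0.006833523332659922
0.048 694 y [-0.0163  0.0166] zmin -0.006724323146422603
0.054 265 y [-0.0156  0.0157] zmin -0.006494643307964338
```

View pics/i_scene.png

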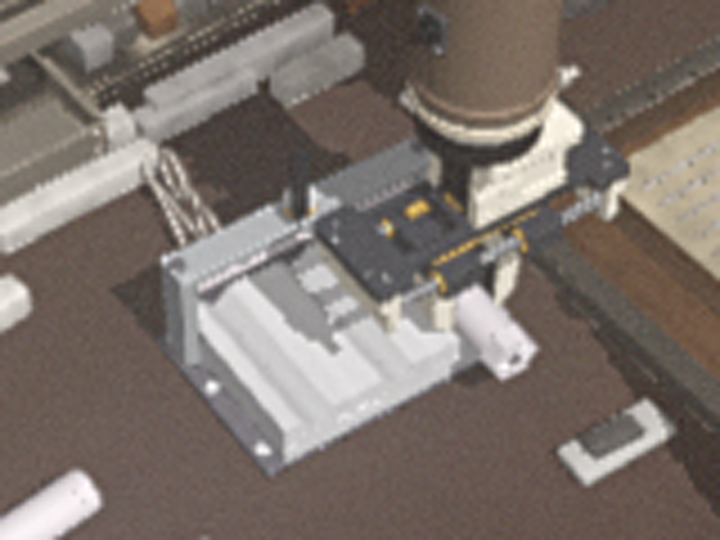

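View pics/i.png

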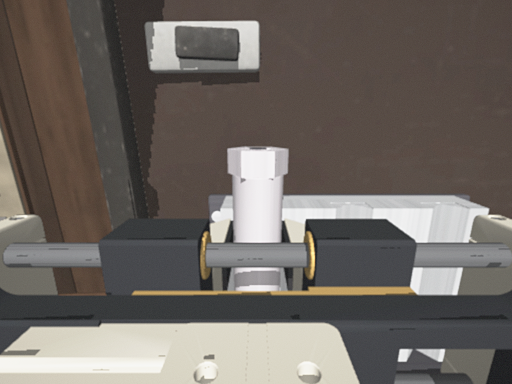

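```bash
python3 -m handwheel '[{"tx":0,"ty":0,"tz":-0.1,"wx":0,"wy":0,"wz":0,"claw":0.2},{"tx":-0.2,"ty":0,"tz":-0.1,"wx":0,"wy":0,"wz":0,"claw":0.2},{"tx":-0.4,"ty":0,"tz":-0.1,"wx":0,"wy":0,"wz":0,"claw":0.2},{"tx":-0.6,"ty":0,"tz":-0.1,"wx":0,"wy":0,"wz":0,"claw":0.2},{"tx":-0.6,"ty":0,"tz":-0.1,"wx":0,"wy":0,"wz":0,"claw":0.2},{"tx":-0.6,"ty":0,"tz":-0.1,"wx":0,"wy":0,"wz":0,"claw":0.2}]'
python3 -c "
from h import *
print(tofix(sensors.observe()['position']))
go(*fix(-.0495,-.062),.0577,177.4)"
```

```text
clock: 10.23
position: [0.5564, 0.0562, 0.0595]
ee_rot: [-0.076, -3.141, -0.0]
force: [-0.3, -0.1, -3.1]
width: 0.313
[-0.0529 -0.0623]
t 10.2333 pos [0.5564 0.0562 0.0595] psi 177.24 tilt [-0.0001  0.    ] F [-0.3 -0.1 -3.1] w 0.313
-> t(cm) [-0.34  0.03  0.18] w(deg) [ 0.   -0.   -0.16] rows 0.09180454669427286
```

```bash
python3 -m handwheel '[{"tx":-0.2,"ty":0,"tz":0,"wx":0,"wy":0,"wz":0,"claw":0.2},{"tx":-0.3,"ty":0,"tz":0,"wx":0,"wy":0,"wz":0,"claw":0.2},{"tx":-0.3,"ty":0,"tz":0,"wx":0,"wy":0,"wz":0,"claw":0.2},{"tx":-0.3,"ty":0,"tz":0.1,"wx":0,"wy":0,"wz":0,"claw":0.2},{"tx":-0.3,"ty":0,"tz":0.15,"wx":0,"wy":0,"wz":0,"claw":0.2}]'
python3 -c "
from h import *
print(tofix(sensors.observe()['position']))
go(*fix(-.0495,-.062),.0577,177.4)"
```

```text
clock: 10.65
position: [0.5593, 0.0563, 0.0581]
ee_rot: [0.075, 3.14, 0.0]
force: [-0.5, 1.4, 2.3]
width: 0.318
[-0.0499 -0.0621]
t 10.65 pos [0.5593 0.0563 0.0581] psi 177.26 tilt [0.0003 0.0002] F [-0.5  1.4  2.3] w 0.318
-> t(cm) [-0.04  0.01  0.04] w(deg) [ 0.01  0.02 -0.14] rows 0.01951927945647617
```

```bash
python3 -m handwheel '[{"tx":0,"ty":0,"tz":0,"wx":0,"wy":0,"wz":0,"claw":0.45},{"tx":0,"ty":0,"tz":0,"wx":0,"wy":0,"wz":0,"claw":0.45},{"tx":0,"ty":0,"tz":0,"wx":0,"wy":0,"wz":0,"claw":0.45},{"tx":0,"ty":0,"tz":-2,"wx":0,"wy":0,"wz":0,"claw":0.45},{"tx":0,"ty":0,"tz":-5,"wx":0,"wy":0,"wz":0,"claw":0.45},{"tx":2,"ty":0,"tz":-8,"wx":0,"wy":0,"wz":0,"claw":0.45},{"tx":6,"ty":0,"tz":-9,"wx":0,"wy":0,"wz":0,"claw":0},{"tx":9,"ty":0,"tz":-9,"wx":0,"wy":0,"wz":0,"claw":0},{"tx":9,"ty":0,"tz":-9,"wx":0,"wy":0,"wz":0,"claw":0},{"tx":9,"ty":0,"tz":-9,"wx":0,"wy":0,"wz":0,"claw":0}]'
cat >> h.py <<'E'
def heads(W,d):
    f=tofix(W)
    for g in (.062,0,-.062):
        m=(abs(f[...,1]-g)<.022)&(W[...,2]>.05)&(W[...,2]<.072)&(d>0)&(f[...,0]<-.03)&(f[...,0]>-.2)
        if m.sum()<20: continue
        x=f[...,0][m];y=f[...,1][m];z=W[...,2][m]
        s=(x>-.085)
        print("groove",g,"n",m.sum(),"head x",np.percentile(x,[0.5,1,2]),"y med head",np.median(y[x<x.min()+.014]),"shaft y",np.percentile(y[s],[1,50,99]) if s.sum()>5 else 0,"ztop",np.percentile(z[s],97) if s.sum()>5 else 0, "ztop by x",[(round(a,3),round(np.percentile(z[(x>a)&(x<a+.01)],97),4)) for a in np.arange(-.12,-.03,.015) if ((x>a)&(x<a+.01)).sum()>5])
E
python3 - <<'E'
from h import *
st,p,d=look('j')
heads(cloud("wrist",d,st),d)
go(*fix(-.11-.012,-.062),.053,177.4)
E
```

```text
clock: 11.48
position: [0.4682, 0.0601, 0.1486]
ee_rot: [0.074, 3.14, -0.002]
force: [0.9, -0.0, 0.9]
width: 0.208
groove -0.062 n 451 head x [-0.1058 -0.1056 -0.1055] y med head -0.06256642085201838 shaft y [-0.0687 -0.0627 -0.0559] ztop 0.06429819404113118 ztop by x [(np.float64(-0.105), np.float64(0.0647)), (np.float64(-0.075), np.float64(0.0641)), (np.float64(-0.06), np.float64(0.0643))]
t 11.6833 pos [0.4704 0.0604 0.148 ] psi 177.22 tilt [0.0004 0.0006] F [ 0.4 -0.2 -0.7] w 0.033
-> t(cm) [-1.69 -0.01  9.5 ] w(deg) [ 0.04  0.02 -0.18] rows 2.3142760950929038
```

View pics/j.png

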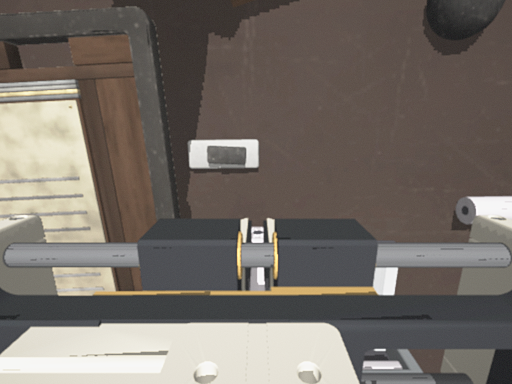

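```bash
python3 -m handwheel '[{"tx":-0.4,"ty":0,"tz":4,"wx":0,"wy":0,"wz":0,"claw":0},{"tx":-0.4,"ty":0,"tz":8,"wx":0,"wy":0,"wz":0,"claw":0},{"tx":-0.4,"ty":0,"tz":9.5,"wx":0,"wy":0,"wz":0,"claw":0},{"tx":-0.8,"ty":0,"tz":9.5,"wx":0,"wy":0,"wz":0,"claw":0},{"tx":-1.4,"ty":0,"tz":9.5,"wx":0,"wy":0,"wz":0,"claw":0},{"tx":-1.8,"ty":0,"tz":9.5,"wx":0,"wy":0,"wz":0,"claw":0},{"tx":-2.0,"ty":0,"tz":9.5,"wx":0,"wy":0,"wz":0,"claw":0},{"tx":-2.2,"ty":0,"tz":9.5,"wx":0,"wy":0,"wz":0,"claw":0},{"tx":-2.3,"ty":0,"tz":9.5,"wx":0,"wy":0,"wz":0,"claw":0}]'
python3 -c "
from h import *
print(tofix(sensors.observe()['position']))
go(*fix(-.115,-.062),.053,177.4)"
```

```text
clock: 12.43
position: [0.4934, 0.0593, 0.0541]
ee_rot: [0.076, 3.139, 0.0]
force: [0.1, 0.3, -0.5]
width: 0.005
[-0.1159 -0.062 ]
t 12.4333 pos [0.4934 0.0593 0.0541] psi 177.22 tilt [0.0019 0.0002] F [ 0.1  0.3 -0.5] w 0.005
-> t(cm) [-0.09  0.    0.11] w(deg) [ 0.02  0.11 -0.18] rows 0.03364901945269241
```

```bash
python3 -m handwheel '[{"tx":-0.1,"ty":0,"tz":0,"wx":0,"wy":0,"wz":0,"claw":0},{"tx":-0.1,"ty":0,"tz":0,"wx":0,"wy":0,"wz":0,"claw":0}]';python3 -m handwheel '[{"tx":-0.1,"ty":0,"tz":0,"wx":0,"wy":0,"wz":0,"claw":0},{"tx":-0.1,"ty":0,"tz":0,"wx":0,"wy":0,"wz":0,"claw":0}]';python3 -m handwheel '[{"tx":-0.1,"ty":0,"tz":0,"wx":0,"wy":0,"wz":0,"claw":0},{"tx":-0.1,"ty":0,"tz":0,"wx":0,"wy":0,"wz":0,"claw":0}]'
```

```text
clock: 12.6
position: [0.4936, 0.0592, 0.0535]
ee_rot: [0.076, 3.14, -0.0]
force: [0.1, -1.0, -0.2]
width: 0.008
clock: 12.77
position: [0.4942, 0.0592, 0.0532]
ee_rot: [-0.075, -3.141, 0.0]
force: [-0.8, -0.1, -0.8]
width: 0.006
clock: 12.93
position: [0.4947, 0.0591, 0.053]
ee_rot: [-0.075, -3.14, 0.001]
force: [-3.0, -1.2, 3.4]
width: 0.003
```

```bash
python3 -m handwheel '[{"tx":-0.1,"ty":0,"tz":0,"wx":0,"wy":0,"wz":0,"claw":0},{"tx":-0.1,"ty":0,"tz":0,"wx":0,"wy":0,"wz":0,"claw":0}]';python3 -m handwheel '[{"tx":-0.1,"ty":0,"tz":0,"wx":0,"wy":0,"wz":0,"claw":0},{"tx":-0.1,"ty":0,"tz":0,"wx":0,"wy":0,"wz":0,"claw":0}]'; python3 -m handwheel '[{"tx":-0.1,"ty":0,"tz":0,"wx":0,"wy":0,"wz":0,"claw":0},{"tx":-0.1,"ty":0,"tz":0,"wx":0,"wy":0,"wz":0,"claw":0}]'
```

```text
clock: 13.1
position: [0.4951, 0.0591, 0.0528]
ee_rot: [-0.075, -3.139, 0.001]
force: [-5.9, 0.6, 4.6]
width: 0.004
clock: 13.27
position: [0.4951, 0.0591, 0.0527]
ee_rot: [-0.074, -3.137, 0.002]
force: [-9.1, 0.1, 7.5]
width: 0.002
clock: 13.43
position: [0.4951, 0.0591, 0.0526]
ee_rot: [-0.073, -3.135, 0.002]
force: [-12.4, 1.0, 9.5]
width: 0.008
```

```bash
python3 -m handwheel '[{"tx":0.6,"ty":0,"tz":0,"wx":0,"wy":0,"wz":0,"claw":0},{"tx":2.5,"ty":0,"tz":-1,"wx":0,"wy":0,"wz":0,"claw":0.3},{"tx":3,"ty":0,"tz":-5,"wx":0,"wy":0,"wz":0,"claw":0.65},{"tx":3,"ty":0,"tz":-9,"wx":0,"wy":0,"wz":0,"claw":0.65},{"tx":3,"ty":0,"tz":-13,"wx":0,"wy":0,"wz":0,"claw":0.65},{"tx":3,"ty":0,"tz":-13,"wx":0,"wy":0,"wz":0,"claw":0.65}]'
python3 - <<'E'
from h import *
st,p,d=look('k')
W=cloud("wrist",d,st)
heads(W,d)
for o in spin("wrist",p,d,st): print(o)
for n in ["top","scene"]:
    p,d=vision.get_image(n)
    for o in spin(n,p,d): print(n,o)
go(.503,.382,.14,88)
E
```

```text
clock: 13.93
position: [0.4721, 0.0623, 0.1898]
ee_rot: [0.074, 3.13, 0.003]
force: [1.8, 0.3, -0.1]
width: 0.318
groove -0.062 n 1051 head x [-0.1046 -0.1045 -0.1043] y med head -0.06195843828086993 shaft y [-0.076  -0.0621 -0.0482] ztop 0.06431082250424082 ztop by x [(np.float64(-0.105), np.float64(0.0646)), (np.float64(-0.09), np.float64(0.0643)), (np.float64(-0.06), np.float64(0.0646)), (np.float64(-0.045), np.float64(0.064))]
(array([0.5011, 0.3239]), np.float64(-92.42089565820193), np.float64(0.07456165595471842), np.float64(0.025488240208551817), np.float64(0.029792910471323333), array([480.7188, 200.7903]))
top (array([0.583 , 0.3929]), np.float64(-85.09250313750759), np.float64(0.1486898168280433), np.float64(0.025751469285037305), np.float64(0.03338047454238861), array([198.692 , 192.6138]))
top (array([0.5016, 0.3603]), np.float64(-92.07368303379059), np.float64(0.1493835216784918), np.float64(0.025492707952131557), np.float64(0.03365072461691495), array([208.9977, 218.4302]))
scene (array([0.581 , 0.3951]), np.float64(-85.13739201762202), np.float64(0.14932339300369823), np.float64(0.026662448464472525), np.float64(0.029528719303285912), array([192.9215, 228.0698]))
scene (array([0.4995, 0.3628]), np.float64(-92.03226260453866), np.float64(0.14881691674143513), np.float64(0.02767228767431488), np.float64(0.029866388825543797), array([219.3591, 242.3542]))
t 14.2333 pos [0.4677 0.0601 0.1819] psi 177.25 tilt [-0.0019 -0.0002] F [ 0.8 -1.   0.1] w 0.579
-> t(cm) [-1.99 32.32  4.18] w(deg) [-0.1  -0.07 89.25] rows 12.46552761773609
```

```bash
python3 -m handwheel '[{"tx":-2,"ty":32.3,"tz":4.2,"wx":0,"wy":0,"wz":89.2,"claw":0.65},{"tx":-2,"ty":32.3,"tz":4.2,"wx":0,"wy":0,"wz":89.2,"claw":0.65},{"tx":-2,"ty":32.3,"tz":4.2,"wx":0,"wy":0,"wz":89.2,"claw":0.65},{"tx":-2,"ty":32.3,"tz":4.2,"wx":0,"wy":0,"wz":89.2,"claw":0.65},{"tx":-2,"ty":32.3,"tz":4.2,"wx":0,"wy":0,"wz":89.2,"claw":0.65},{"tx":-2,"ty":32.3,"tz":4.2,"wx":0,"wy":0,"wz":89.2,"claw":0.65},{"tx":-2,"ty":32.3,"tz":4.2,"wx":0,"wy":0,"wz":89.2,"claw":0.65},{"tx":-2,"ty":32.3,"tz":4.2,"wx":0,"wy":0,"wz":89.2,"claw":0.65},{"tx":-2,"ty":32.3,"tz":4.2,"wx":0,"wy":0,"wz":89.2,"claw":0.65},{"tx":-2,"ty":32.3,"tz":4.2,"wx":0,"wy":0,"wz":89.2,"claw":0.65},{"tx":-2,"ty":32.3,"tz":4.2,"wx":0,"wy":0,"wz":89.2,"claw":0.65},{"tx":-2,"ty":32.3,"tz":4.2,"wx":0,"wy":0,"wz":89.2,"claw":0.65}]'
python3 -m handwheel '[{"tx":0,"ty":0,"tz":0,"wx":0,"wy":0,"wz":6,"claw":0.65},{"tx":0,"ty":0,"tz":0,"wx":0,"wy":0,"wz":6,"claw":0.65}]'
python3 - <<'E'
from h import *
st,p,d=look('l')
for o in spin("wrist",p,d,st): print(o)
W=cloud("wrist",d,st)
m=(W[...,2]>.012)&(W[...,2]<.034)&(d>0)&(W[...,0]>.47)&(W[...,0]<.54)
Q=W[m]
for a in np.arange(.25,.45,.01):
    q=Q[(Q[:,1]>=a)&(Q[:,1]<a+.01)]
    if len(q)>5: print(round(a,3),len(q),np.percentile(q[:,0],[2,98]),np.mean(np.percentile(q[:,0],[2,98])))
print(Q[:,1].max())
go(.5037,.3814,.0235,88)
E
```

```text
clock: 15.23
position: [0.5029, 0.3823, 0.139]
ee_rot: [-2.158, -2.283, 0.005]
force: [0.2, -1.2, 0.1]
width: 0.649
clock: 15.4
position: [0.503, 0.3821, 0.1395]
ee_rot: [2.274, 2.168, -0.004]
force: [0.2, -0.7, 0.3]
width: 0.653
(array([0.5858, 0.4046]), np.float64(-82.99299329931605), np.float64(0.12916310172551687), np.float64(0.025351230182617097), np.float64(0.03025886413751487), array([339.8235, 151.4759]))
(array([0.506 , 0.3836]), np.float64(-91.28729437402826), np.float64(0.10472947274700822), np.float64(0.026048143968015046), np.float64(0.030185206557976352), array([260.0404, 188.7657]))
(array([0.5025, 0.2943]), np.float64(-0.17035510583247834), np.float64(0.0243735923161572), np.float64(0.014781083419714944), np.float64(0.030044663389646176), array([260.2759, 272.5402]))
0.28 61 [0.4905 0.5178] 0.504160594951923
0.29 201 [0.4906 0.5182] 0.5044147771381808
0.3 34 [0.495  0.5119] 0.5034300939869819
0.32 11 [0.4922 0.5202] 0.5062019749416768
0.33 225 [0.4925 0.5204] 0.5064238173524415
0.34 243 [0.493  0.5205] 0.5067902195097977
0.35 247 [0.4934 0.5207] 0.5070649294829856
0.36 263 [0.4929 0.5209] 0.5069200965966346
0.37 260 [0.4934 0.5212] 0.5072856470496132
0.38 276 [0.4939 0.5215] 0.5077051083559054
0.39 290 [0.4944 0.5228] 0.5085740118593662
0.4 286 [0.4948 0.5229] 0.5088928168969534
0.41 305 [0.4954 0.5232] 0.5092792686285998
0.42 335 [0.4934 0.5256] 0.5094905429727941
0.43 274 [0.4932 0.5263] 0.5097440286701518
0.5547650036422527
t 15.6 pos [0.5035 0.382  0.1404] psi 87.69 tilt [-0.0009 -0.0007] F [ 0.4  0.7 -0.2] w 0.651
-> t(cm) [-0.05  0.03 11.69] w(deg) [-0.05  0.04 -0.31] rows 2.802885427835257
```

View pics/l.png

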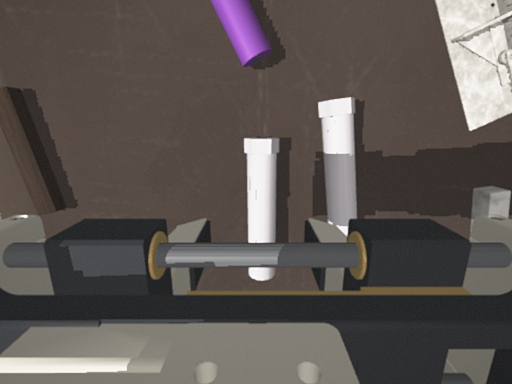

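```bash
python3 -m handwheel '[{"tx":0,"ty":0.35,"tz":4,"wx":0,"wy":0,"wz":-0.3,"claw":0.58},{"tx":0,"ty":0.35,"tz":7,"wx":0,"wy":0,"wz":-0.3,"claw":0.58},{"tx":0,"ty":0.35,"tz":9.5,"wx":0,"wy":0,"wz":-0.3,"claw":0.58},{"tx":0,"ty":0.35,"tz":11,"wx":0,"wy":0,"wz":-0.3,"claw":0.58},{"tx":0,"ty":0.35,"tz":11.7,"wx":0,"wy":0,"wz":-0.3,"claw":0.58},{"tx":0,"ty":0.35,"tz":11.7,"wx":0,"wy":0,"wz":-0.3,"claw":0.58},{"tx":0,"ty":0.35,"tz":11.7,"wx":0,"wy":0,"wz":-0.3,"claw":0.2},{"tx":0,"ty":0.35,"tz":11.7,"wx":0,"wy":0,"wz":-0.3,"claw":0.2},{"tx":0,"ty":0.35,"tz":11.7,"wx":0,"wy":0,"wz":-0.3,"claw":0.2},{"tx":0,"ty":0.35,"tz":11.7,"wx":0,"wy":0,"wz":-0.3,"claw":0.2},{"tx":0,"ty":0.35,"tz":11.7,"wx":0,"wy":0,"wz":-0.3,"claw":0.2}]' 40
python3 -m handwheel '[{"tx":0,"ty":0,"tz":-2,"wx":0,"wy":0,"wz":0,"claw":0.2},{"tx":0,"ty":0,"tz":-6,"wx":0,"wy":0,"wz":0,"claw":0.2},{"tx":0,"ty":0,"tz":-10,"wx":0,"wy":0,"wz":0,"claw":0.2},{"tx":0,"ty":0,"tz":-14,"wx":0,"wy":0,"wz":0,"claw":0.2},{"tx":0,"ty":0,"tz":-17,"wx":0,"wy":0,"wz":0,"claw":0.2},{"tx":0,"ty":0,"tz":-17,"wx":0,"wy":0,"wz":0,"claw":0.2}]'
cat >> h.py <<'E'
def held(W,d,st):
    Rm=R.from_rotvec(st['ee_rot']).as_matrix(); T=(W-np.array(st['position']))@Rm
    m=(abs(T[...,1])<.02)&(T[...,2]>-.03)&(T[...,2]<.01)&(T[...,0]>.012)&(T[...,0]<.12)&(d>0)
    Q=T[m]
    for a in (.012,.03,.05):
        q=Q[(Q[:,0]>=a)&(Q[:,0]<a+.006)]
        if len(q)>3: print("held",round(a,3),len(q),'y',np.percentile(q[:,1],[2,98]),'zmin',np.percentile(q[:,2],3))
    print("held head face",np.percentile(Q[:,0],[98,99,99.5]))
E
python3 -c "
from h import *
st,p,d=look('m')
held(cloud('wrist',d,st),d,st)
go(*fix(-.083,0),.2,177.4)"
```

```text
clock: 16.52
position: [0.5079, 0.3824, 0.0252]
ee_rot: [2.263, 2.178, 0.003]
force: [-0.4, -0.4, 4.9]
width: 0.317
clock: 17.02
position: [0.5095, 0.3846, 0.2016]
ee_rot: [2.263, 2.178, 0.017]
force: [1.0, 1.1, -2.4]
width: 0.319
held 0.012 480 y [-0.0139  0.0134] zmin -0.004896505444027575
held 0.03 524 y [-0.0141  0.0136] zmin -0.004920421564141763
held 0.05 587 y [-0.0161  0.0156] zmin -0.00552192747240982
held head face [0.054  0.0541 0.0542]
t 17.2167 pos [0.5066 0.3811 0.1927] psi 87.8 tilt [-0.0016 -0.0019] F [ 0.6 -0.2 -3.3] w 0.317
-> t(cm) [-26.03   3.24  -0.69] w(deg) [ -0.16   0.02 -89.6 ] rows 12.514017264925997
```

```bash
python3 -m handwheel '[{"tx":-26,"ty":3.2,"tz":-0.7,"wx":0,"wy":0,"wz":-89.6,"claw":0.2},{"tx":-26,"ty":3.2,"tz":-0.7,"wx":0,"wy":0,"wz":-89.6,"claw":0.2},{"tx":-26,"ty":3.2,"tz":-0.7,"wx":0,"wy":0,"wz":-89.6,"claw":0.2},{"tx":-26,"ty":3.2,"tz":-0.7,"wx":0,"wy":0,"wz":-89.6,"claw":0.2},{"tx":-26,"ty":3.2,"tz":-0.7,"wx":0,"wy":0,"wz":-89.6,"claw":0.2},{"tx":-26,"ty":3.2,"tz":-0.7,"wx":0,"wy":0,"wz":-89.6,"claw":0.2},{"tx":-26,"ty":3.2,"tz":-0.7,"wx":0,"wy":0,"wz":-89.6,"claw":0.2},{"tx":-26,"ty":3.2,"tz":-0.7,"wx":0,"wy":0,"wz":-89.6,"claw":0.2},{"tx":-26,"ty":3.2,"tz":-0.7,"wx":0,"wy":0,"wz":-89.6,"claw":0.2},{"tx":-26,"ty":3.2,"tz":-0.7,"wx":0,"wy":0,"wz":-89.6,"claw":0.2},{"tx":-26,"ty":3.2,"tz":-0.7,"wx":0,"wy":0,"wz":-89.6,"claw":0.2},{"tx":-26,"ty":3.2,"tz":-0.7,"wx":0,"wy":0,"wz":-89.6,"claw":0.2}]'
python3 -m handwheel '[{"tx":0,"ty":0,"tz":0,"wx":0,"wy":0,"wz":-6.0,"claw":0.2},{"tx":0,"ty":0,"tz":0,"wx":0,"wy":0,"wz":-6.0,"claw":0.2},{"tx":0,"ty":0,"tz":0,"wx":0,"wy":0,"wz":-6.0,"claw":0.2}]'
python3 -c "
from h import *
st,p,d=look('n')
held(cloud('wrist',d,st),d,st)
go(*fix(-.083,0),.0591,177.4)"
```

```text
clock: 18.22
position: [0.5282, 0.1204, 0.1992]
ee_rot: [-0.176, -3.133, 0.001]
force: [-0.5, 0.2, -2.4]
width: 0.319
clock: 18.47
position: [0.5285, 0.1205, 0.1996]
ee_rot: [-0.027, -3.139, 0.0]
force: [-0.0, -0.2, -1.7]
width: 0.319
held 0.012 480 y [-0.0141  0.0135] zmin -0.0048033346123128855
held 0.03 531 y [-0.0139  0.0137] zmin -0.005000135922883829
held 0.05 650 y [-0.0162  0.0155] zmin -0.0057014704154723615
held head face [0.0547 0.0548 0.0549]
t 18.6667 pos [0.5291 0.121  0.2007] psi 179.09 tilt [-0.0005 -0.0001] F [ 0.4 -0.5 -2.7] w 0.317
-> t(cm) [-0.01 -0.12 14.16] w(deg) [-0.01 -0.03  1.69] rows 3.396811668561771
```

```bash
python3 -m handwheel '[{"tx":0,"ty":-0.12,"tz":3,"wx":0,"wy":0,"wz":1.7,"claw":0.2},{"tx":0,"ty":-0.12,"tz":6,"wx":0,"wy":0,"wz":1.7,"claw":0.2},{"tx":0,"ty":-0.12,"tz":9,"wx":0,"wy":0,"wz":1.7,"claw":0.2},{"tx":0,"ty":-0.12,"tz":11.5,"wx":0,"wy":0,"wz":1.7,"claw":0.2},{"tx":0,"ty":-0.12,"tz":13,"wx":0,"wy":0,"wz":1.7,"claw":0.2},{"tx":0,"ty":-0.12,"tz":13.8,"wx":0,"wy":0,"wz":1.7,"claw":0.2},{"tx":0,"ty":-0.12,"tz":13.8,"wx":0,"wy":0,"wz":1.7,"claw":0.2},{"tx":0,"ty":-0.12,"tz":13.8,"wx":0,"wy":0,"wz":1.7,"claw":0.2},{"tx":0,"ty":-0.12,"tz":13.8,"wx":0,"wy":0,"wz":1.7,"claw":0.2},{"tx":0,"ty":-0.12,"tz":13.8,"wx":0,"wy":0,"wz":1.7,"claw":0.2}]'
python3 -c "
from h import *
print(tofix(sensors.observe()['position']))
go(*fix(-.0532,0),.0606,177.4)"
```

```text
clock: 19.5
position: [0.5301, 0.1201, 0.0643]
ee_rot: [0.069, 3.139, 0.001]
force: [0.2, -0.6, -2.3]
width: 0.314
[-0.082   0.0004]
t 19.5 pos [0.5301 0.1201 0.0643] psi 177.49 tilt [0.0021 0.0005] F [ 0.2 -0.6 -2.3] w 0.314
-> t(cm) [-2.88 -0.05  0.38] w(deg) [0.04 0.12 0.09] rows 0.696038198017416
```

```bash
python3 -m handwheel '[{"tx":0,"ty":-0.05,"tz":0.25,"wx":0,"wy":0,"wz":0,"claw":0.2},{"tx":0,"ty":-0.05,"tz":0.25,"wx":0,"wy":0,"wz":0,"claw":0.2},{"tx":-0.6,"ty":-0.05,"tz":0.25,"wx":0,"wy":0,"wz":0,"claw":0.2},{"tx":-1.2,"ty":-0.05,"tz":0.25,"wx":0,"wy":0,"wz":0,"claw":0.2},{"tx":-1.8,"ty":-0.05,"tz":0.25,"wx":0,"wy":0,"wz":0,"claw":0.2},{"tx":-2.3,"ty":-0.05,"tz":0.25,"wx":0,"wy":0,"wz":0,"claw":0.2},{"tx":-2.8,"ty":-0.05,"tz":0.25,"wx":0,"wy":0,"wz":0,"claw":0.2},{"tx":-2.8,"ty":-0.05,"tz":0.25,"wx":0,"wy":0,"wz":0,"claw":0.2}]'
python3 -c "
from h import *
print(tofix(sensors.observe()['position']))
go(*fix(-.0532,0),.0591,177.4)"
```

```text
clock: 20.17
position: [0.5586, 0.1179, 0.0606]
ee_rot: [0.07, 3.14, 0.001]
force: [0.1, -0.3, -2.8]
width: 0.312
[-0.0534 -0.0005]
t 20.1667 pos [0.5586 0.1179 0.0606] psi 177.46 tilt [0.0008 0.0004] F [ 0.1 -0.3 -2.8] w 0.312
-> t(cm) [-0.02  0.05  0.15] w(deg) [0.02 0.05 0.06] rows 0.0374723837119094
```

```bash
python3 -m handwheel '[{"tx":-0.1,"ty":0,"tz":0.1,"wx":0,"wy":0,"wz":0,"claw":0.2},{"tx":-0.1,"ty":0,"tz":0.15,"wx":0,"wy":0,"wz":0,"claw":0.2},{"tx":-0.1,"ty":0,"tz":0.15,"wx":0,"wy":0,"wz":0,"claw":0.45},{"tx":-0.1,"ty":0,"tz":0.15,"wx":0,"wy":0,"wz":0,"claw":0.45},{"tx":-0.1,"ty":0,"tz":0.15,"wx":0,"wy":0,"wz":0,"claw":0.45},{"tx":0,"ty":0,"tz":-2,"wx":0,"wy":0,"wz":0,"claw":0.45},{"tx":0,"ty":0,"tz":-5,"wx":0,"wy":0,"wz":0,"claw":0.45},{"tx":2,"ty":0,"tz":-8,"wx":0,"wy":0,"wz":0,"claw":0.45},{"tx":6,"ty":0,"tz":-9,"wx":0,"wy":0,"wz":0,"claw":0},{"tx":8,"ty":0,"tz":-9,"wx":0,"wy":0,"wz":0,"claw":0},{"tx":8,"ty":0,"tz":-9,"wx":0,"wy":0,"wz":0,"claw":0},{"tx":8,"ty":0,"tz":-9,"wx":0,"wy":0,"wz":0,"claw":0}]'
python3 - <<'E'
from h import *
st,p,d=look('o')
heads(cloud("wrist",d,st),d)
print(tofix(st["position"]))
go(*fix(-.12,0),.053,177.4)
E
```

```text
clock: 21.17
position: [0.4766, 0.1213, 0.1511]
ee_rot: [0.067, 3.14, -0.002]
force: [0.1, 0.3, -0.6]
width: 0.208
groove 0 n 562 head x [-0.1093 -0.1091 -0.109 ] y med head -0.00022272016155797537 shaft y [-0.0071 -0.0002  0.0058] ztop 0.06425499849171543 ztop by x [(np.float64(-0.105), np.float64(0.0651)), (np.float64(-0.075), np.float64(0.0643)), (np.float64(-0.06), np.float64(0.0642)), (np.float64(-0.045), np.float64(0.0642))]
[-0.1339 -0.0007]
t 21.3667 pos [0.4781 0.1214 0.1503] psi 177.46 tilt [-0.      0.0004] F [-0.3 -0.1  0.2] w 0.035
-> t(cm) [-1.4   0.06  9.73] w(deg) [ 0.02 -0.    0.06] rows 2.3583293183490235
```

```bash
python3 -m handwheel '[{"tx":0.2,"ty":0.05,"tz":4,"wx":0,"wy":0,"wz":0,"claw":0},{"tx":0.2,"ty":0.05,"tz":8,"wx":0,"wy":0,"wz":0,"claw":0},{"tx":0.2,"ty":0.05,"tz":9.7,"wx":0,"wy":0,"wz":0,"claw":0},{"tx":0,"ty":0.05,"tz":9.7,"wx":0,"wy":0,"wz":0,"claw":0},{"tx":-0.5,"ty":0.05,"tz":9.7,"wx":0,"wy":0,"wz":0,"claw":0},{"tx":-1,"ty":0.05,"tz":9.7,"wx":0,"wy":0,"wz":0,"claw":0},{"tx":-1.4,"ty":0.05,"tz":9.7,"wx":0,"wy":0,"wz":0,"claw":0},{"tx":-1.6,"ty":0.05,"tz":9.7,"wx":0,"wy":0,"wz":0,"claw":0},{"tx":-1.7,"ty":0.05,"tz":9.7,"wx":0,"wy":0,"wz":0,"claw":0},{"tx":-1.8,"ty":0.05,"tz":9.7,"wx":0,"wy":0,"wz":0,"claw":0},{"tx":-1.9,"ty":0.05,"tz":9.7,"wx":0,"wy":0,"wz":0,"claw":0}]'
python3 -c "
from h import *
print(tofix(sensors.observe()['position']))
go(*fix(-.114,0),.053,177.4)"
python3 -m handwheel '[{"tx":-0.1,"ty":0,"tz":0,"wx":0,"wy":0,"wz":0,"claw":0},{"tx":-0.1,"ty":0,"tz":0,"wx":0,"wy":0,"wz":0,"claw":0}]';python3 -m handwheel '[{"tx":-0.1,"ty":0,"tz":0,"wx":0,"wy":0,"wz":0,"claw":0},{"tx":-0.1,"ty":0,"tz":0,"wx":0,"wy":0,"wz":0,"claw":0}]'
```

```text
clock: 22.28
position: [0.496, 0.1212, 0.0539]
ee_rot: [-0.068, -3.141, 0.0]
force: [-3.6, 1.7, 1.2]
width: 0.002
[-0.1162 -0.0001]
t 22.2833 pos [0.496  0.1212 0.0539] psi 177.52 tilt [-0.0002 -0.0002] F [-3.6  1.7  1.2] w 0.002
-> t(cm) [-0.22  0.01  0.09] w(deg) [-0.01 -0.01  0.12] rows 0.05606009524989362
clock: 22.45
position: [0.4973, 0.121, 0.0536]
ee_rot: [0.068, 3.141, -0.0]
force: [-2.5, 0.1, 1.6]
width: 0.006
clock: 22.62
position: [0.498, 0.121, 0.0535]
ee_rot: [-0.068, -3.14, 0.001]
force: [-4.5, 0.7, 2.5]
width: 0.009
```

```bash
python3 -m handwheel '[{"tx":-0.1,"ty":0,"tz":0,"wx":0,"wy":0,"wz":0,"claw":0},{"tx":-0.1,"ty":0,"tz":0,"wx":0,"wy":0,"wz":0,"claw":0}]';python3 -m handwheel '[{"tx":-0.1,"ty":0,"tz":0,"wx":0,"wy":0,"wz":0,"claw":0},{"tx":-0.1,"ty":0,"tz":0,"wx":0,"wy":0,"wz":0,"claw":0}]';python3 -m handwheel '[{"tx":-0.1,"ty":0,"tz":0,"wx":0,"wy":0,"wz":0,"claw":0},{"tx":-0.1,"ty":0,"tz":0,"wx":0,"wy":0,"wz":0,"claw":0}]';python3 -m handwheel '[{"tx":-0.1,"ty":0,"tz":0,"wx":0,"wy":0,"wz":0,"claw":0},{"tx":-0.1,"ty":0,"tz":0,"wx":0,"wy":0,"wz":0,"claw":0}]'
```

```text
clock: 22.78
position: [0.4981, 0.1209, 0.0534]
ee_rot: [-0.068, -3.139, 0.001]
force: [-8.8, -0.4, 6.2]
width: 0.003
clock: 22.95
position: [0.4981, 0.1209, 0.0533]
ee_rot: [-0.067, -3.137, 0.002]
force: [-11.4, -0.2, 7.5]
width: 0.008
clock: 23.12
position: [0.4981, 0.1209, 0.0532]
ee_rot: [-0.066, -3.136, 0.003]
force: [-14.5, 0.1, 11.0]
width: 0.007
clock: 23.28
position: [0.4981, 0.1209, 0.0531]
ee_rot: [-0.066, -3.134, 0.004]
force: [-17.9, 0.9, 14.3]
width: 0.009
```

```bash
python3 -m handwheel '[{"tx":0.6,"ty":0,"tz":0,"wx":0,"wy":0,"wz":0,"claw":0},{"tx":2.5,"ty":0,"tz":-1,"wx":0,"wy":0,"wz":0,"claw":0.3},{"tx":3,"ty":0,"tz":-5,"wx":0,"wy":0,"wz":0,"claw":0.65},{"tx":3,"ty":0,"tz":-9,"wx":0,"wy":0,"wz":0,"claw":0.65},{"tx":3,"ty":0,"tz":-13,"wx":0,"wy":0,"wz":0,"claw":0.65},{"tx":3,"ty":0,"tz":-13,"wx":0,"wy":0,"wz":0,"claw":0.65}]'
python3 - <<'E'
from h import *
st,p,d=look('k2')
W=cloud("wrist",d,st)
heads(W,d)
for n in ["top","scene"]:
    p,d=vision.get_image(n)
    for o in spin(n,p,d): print(n,o)
go(.5837,.413,.14,95)
E
```

```text
clock: 23.78
position: [0.4763, 0.1243, 0.1906]
ee_rot: [0.068, 3.13, 0.005]
force: [1.6, 0.6, -0.5]
width: 0.322
groove 0 n 1043 head x [-0.1044 -0.1043 -0.1042] y med head 0.00015155234572609933 shaft y [-0.0138  0.0002  0.0142] ztop 0.06420622423176299 ztop by x [(np.float64(-0.105), np.float64(0.0649)), (np.float64(-0.09), np.float64(0.0642)), (np.float64(-0.06), np.float64(0.0647)), (np.float64(-0.045), np.float64(0.0641))]
groove -0.062 n 48 head x [-0.1047 -0.1047 -0.1047] y med head -0.0650471821948598 shaft y 0 ztop 0 ztop by x [(np.float64(-0.105), np.float64(0.0626))]
top (array([0.583, 0.393]), np.float64(-84.80671684767488), np.float64(0.1486041738232733), np.float64(0.02627125602349082), np.float64(0.033340361144883764), array([198.6095, 192.6208]))
scene (array([0.5809, 0.3954]), np.float64(-85.17093706587603), np.float64(0.14817741907732299), np.float64(0.02695685729424096), np.float64(0.029342711056451077), array([192.896, 228.156]))
t 24.0833 pos [0.4719 0.1217 0.1824] psi 177.5 tilt [-0.0017 -0.0005] F [-0.1 -0.1 -0.1] w 0.579
-> t(cm) [-9.91 29.59  4.21] w(deg) [-0.1  -0.06 82.5 ] rows 11.521810587193794
```

```bash
python3 -m handwheel '[{"tx":-9.9,"ty":29.6,"tz":4.2,"wx":0,"wy":0,"wz":82.5,"claw":0.65},{"tx":-9.9,"ty":29.6,"tz":4.2,"wx":0,"wy":0,"wz":82.5,"claw":0.65},{"tx":-9.9,"ty":29.6,"tz":4.2,"wx":0,"wy":0,"wz":82.5,"claw":0.65},{"tx":-9.9,"ty":29.6,"tz":4.2,"wx":0,"wy":0,"wz":82.5,"claw":0.65},{"tx":-9.9,"ty":29.6,"tz":4.2,"wx":0,"wy":0,"wz":82.5,"claw":0.65},{"tx":-9.9,"ty":29.6,"tz":4.2,"wx":0,"wy":0,"wz":82.5,"claw":0.65},{"tx":-9.9,"ty":29.6,"tz":4.2,"wx":0,"wy":0,"wz":82.5,"claw":0.65},{"tx":-9.9,"ty":29.6,"tz":4.2,"wx":0,"wy":0,"wz":82.5,"claw":0.65},{"tx":-9.9,"ty":29.6,"tz":4.2,"wx":0,"wy":0,"wz":82.5,"claw":0.65},{"tx":-9.9,"ty":29.6,"tz":4.2,"wx":0,"wy":0,"wz":82.5,"claw":0.65},{"tx":-9.9,"ty":29.6,"tz":4.2,"wx":0,"wy":0,"wz":82.5,"claw":0.65},{"tx":-9.9,"ty":29.6,"tz":4.2,"wx":0,"wy":0,"wz":82.5,"claw":0.65}]'
python3 - <<'E'
from h import *
st,p,d=look('q')
for o in spin("wrist",p,d,st): print(o)
W=cloud("wrist",d,st)
m=(W[...,2]>.012)&(W[...,2]<.034)&(d>0)&(W[...,0]>.54)&(W[...,0]<.63)&(W[...,1]<.48)
Q=W[m]
for a in np.arange(.25,.48,.01):
    q=Q[(Q[:,1]>=a)&(Q[:,1]<a+.01)]
    if len(q)>5: print(round(a,3),len(q),np.percentile(q[:,0],[2,98]),np.mean(np.percentile(q[:,0],[2,98])))
print(Q[:,1].max())
go(.582,.4135,.0235,95)
E
```

```text
clock: 25.08
position: [0.5834, 0.4137, 0.1394]
ee_rot: [-2.129, -2.31, 0.004]
force: [0.5, -0.1, 0.7]
width: 0.655
(array([0.5851, 0.4161]), np.float64(-84.33822512403427), np.float64(0.10657869810062406), np.float64(0.025630600057972353), np.float64(0.030215157000011917), array([259.3668, 187.551 ]))
(array([0.5923, 0.3268]), np.float64(-172.36335880215898), np.float64(0.02331839877359184), np.float64(0.013923044657170792), np.float64(0.030150590468569757), array([258.8983, 272.1568]))
0.32 199 [0.5812 0.6085] 0.5948477794331524
0.33 72 [0.5844 0.6064] 0.5953973389508195
0.36 183 [0.5776 0.6057] 0.5916768249020905
0.37 236 [0.577  0.6047] 0.5908180446361404
0.38 252 [0.5762 0.6034] 0.5897968724658111
0.39 253 [0.5754 0.6023] 0.5888628764996795
0.4 272 [0.5735 0.6021] 0.5877734392458005
0.41 283 [0.5726 0.6013] 0.5869836341928371
0.42 289 [0.5719 0.6002] 0.5860508136668482
0.43 287 [0.5711 0.599 ] 0.585041075405939
0.44 298 [0.5703 0.5981] 0.5842020175235056
0.45 331 [0.568  0.5986] 0.5832754014855241
0.46 354 [0.5663 0.5989] 0.5825970537087877
0.47 14 [0.584  0.5983] 0.5911510721939603
0.4703017401564215
t 25.2833 pos [0.5837 0.4134 0.1403] psi 95.2 tilt [-0.0012 -0.0014] F [-0.1 -0.   0.1] w 0.649
-> t(cm) [ 0.04 -0.15 11.68] w(deg) [-0.07  0.08  0.2 ] rows 2.8019320465291133
```

View pics/q.png

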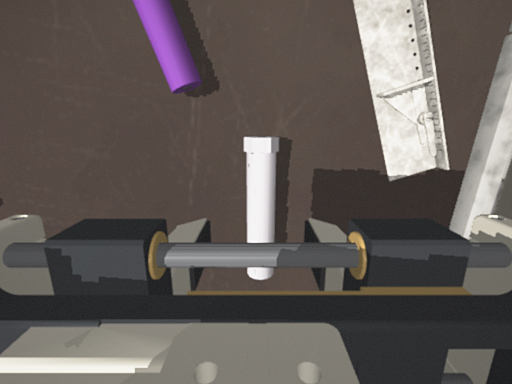

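```bash
python3 -m handwheel '[{"tx":0,"ty":0.32,"tz":4,"wx":0,"wy":0,"wz":0,"claw":0.6},{"tx":0,"ty":0.32,"tz":7,"wx":0,"wy":0,"wz":0,"claw":0.6},{"tx":0,"ty":0.32,"tz":9.5,"wx":0,"wy":0,"wz":0,"claw":0.6},{"tx":0,"ty":0.32,"tz":11,"wx":0,"wy":0,"wz":0,"claw":0.6},{"tx":0,"ty":0.32,"tz":11.8,"wx":0,"wy":0,"wz":0,"claw":0.6},{"tx":0,"ty":0.32,"tz":11.8,"wx":0,"wy":0,"wz":0,"claw":0.6},{"tx":0,"ty":0.32,"tz":11.8,"wx":0,"wy":0,"wz":0,"claw":0.2},{"tx":0,"ty":0.32,"tz":11.8,"wx":0,"wy":0,"wz":0,"claw":0.2},{"tx":0,"ty":0.32,"tz":11.8,"wx":0,"wy":0,"wz":0,"claw":0.2},{"tx":0,"ty":0.32,"tz":11.8,"wx":0,"wy":0,"wz":0,"claw":0.2},{"tx":0,"ty":0.32,"tz":11.8,"wx":0,"wy":0,"wz":0,"claw":0.2}]' 40
python3 -m handwheel '[{"tx":0,"ty":0,"tz":-2,"wx":0,"wy":0,"wz":0,"claw":0.2},{"tx":0,"ty":0,"tz":-6,"wx":0,"wy":0,"wz":0,"claw":0.2},{"tx":0,"ty":0,"tz":-10,"wx":0,"wy":0,"wz":0,"claw":0.2},{"tx":0,"ty":0,"tz":-14,"wx":0,"wy":0,"wz":0,"claw":0.2},{"tx":0,"ty":0,"tz":-17,"wx":0,"wy":0,"wz":0,"claw":0.2},{"tx":0,"ty":0,"tz":-17,"wx":0,"wy":0,"wz":0,"claw":0.2}]'
python3 -c "
from h import *
st,p,d=look('m2')
held(cloud('wrist',d,st),d,st)
go(*fix(-.083,.062),.2,177.4)"
```

```text
clock: 26.2
position: [0.5877, 0.4144, 0.0249]
ee_rot: [2.122, 2.316, 0.003]
force: [-1.3, -0.9, 5.3]
width: 0.314
clock: 26.7
position: [0.5896, 0.4164, 0.2019]
ee_rot: [2.122, 2.315, 0.018]
force: [0.9, 1.4, -2.4]
width: 0.313
held 0.012 483 y [-0.014   0.0135] zmin -0.005137788325783832
held 0.03 529 y [-0.0137  0.0135] zmin -0.00529542261691911
held 0.05 718 y [-0.0161  0.0159] zmin -0.005933762969117308
held head face [0.0552 0.0553 0.0553]
t 26.9 pos [0.5866 0.413  0.1918] psi 95.01 tilt [-0.0021 -0.0022] F [-1.4 -0.6 -3.9] w 0.315
-> t(cm) [-22.56  -7.47  -0.76] w(deg) [ -0.19  -0.   -82.39] rows 11.507287601904556
```

```bash
python3 -m handwheel '[{"tx":-22.6,"ty":-7.5,"tz":-0.8,"wx":0,"wy":0,"wz":-82.4,"claw":0.2},{"tx":-22.6,"ty":-7.5,"tz":-0.8,"wx":0,"wy":0,"wz":-82.4,"claw":0.2},{"tx":-22.6,"ty":-7.5,"tz":-0.8,"wx":0,"wy":0,"wz":-82.4,"claw":0.2},{"tx":-22.6,"ty":-7.5,"tz":-0.8,"wx":0,"wy":0,"wz":-82.4,"claw":0.2},{"tx":-22.6,"ty":-7.5,"tz":-0.8,"wx":0,"wy":0,"wz":-82.4,"claw":0.2},{"tx":-22.6,"ty":-7.5,"tz":-0.8,"wx":0,"wy":0,"wz":-82.4,"claw":0.2},{"tx":-22.6,"ty":-7.5,"tz":-0.8,"wx":0,"wy":0,"wz":-82.4,"claw":0.2},{"tx":-22.6,"ty":-7.5,"tz":-0.8,"wx":0,"wy":0,"wz":-82.4,"claw":0.2},{"tx":-22.6,"ty":-7.5,"tz":-0.8,"wx":0,"wy":0,"wz":-82.4,"claw":0.2},{"tx":-22.6,"ty":-7.5,"tz":-0.8,"wx":0,"wy":0,"wz":-82.4,"claw":0.2},{"tx":-22.6,"ty":-7.5,"tz":-0.8,"wx":0,"wy":0,"wz":-82.4,"claw":0.2},{"tx":-22.6,"ty":-7.5,"tz":-0.8,"wx":0,"wy":0,"wz":-82.4,"claw":0.2}]'
python3 -c "
from h import *
st,p,d=look('n2')
held(cloud('wrist',d,st),d,st)
go(*fix(-.083,.062),.0645,177.4)"
```

```text
clock: 27.9
position: [0.5312, 0.1814, 0.1996]
ee_rot: [-0.06, -3.137, 0.002]
force: [-0.0, -0.9, -3.4]
width: 0.318
held 0.012 492 y [-0.0141  0.0138] zmin -0.005686860037660712
held 0.03 532 y [-0.0136  0.0134] zmin -0.0054934797196683404
held 0.05 768 y [-0.0162  0.016 ] zmin -0.00618019306901763
held head face [0.0558 0.0559 0.056 ]
t 28.1 pos [0.5317 0.1818 0.2003] psi 177.25 tilt [-0.0023 -0.0005] F [-0.   0.5 -3.5] w 0.322
-> t(cm) [-0.06  0.   13.58] w(deg) [-0.03 -0.13 -0.15] rows 3.257247861517151
```

```bash
python3 -m handwheel '[{"tx":-0.05,"ty":0,"tz":3,"wx":0,"wy":0,"wz":-0.1,"claw":0.2},{"tx":-0.05,"ty":0,"tz":6,"wx":0,"wy":0,"wz":-0.1,"claw":0.2},{"tx":-0.05,"ty":0,"tz":9,"wx":0,"wy":0,"wz":-0.1,"claw":0.2},{"tx":-0.05,"ty":0,"tz":11.5,"wx":0,"wy":0,"wz":-0.1,"claw":0.2},{"tx":-0.05,"ty":0,"tz":13,"wx":0,"wy":0,"wz":-0.1,"claw":0.2},{"tx":-0.05,"ty":0,"tz":13.8,"wx":0,"wy":0,"wz":-0.1,"claw":0.2},{"tx":-0.05,"ty":0,"tz":13.8,"wx":0,"wy":0,"wz":-0.1,"claw":0.2},{"tx":-0.05,"ty":0,"tz":13.8,"wx":0,"wy":0,"wz":-0.1,"claw":0.2},{"tx":-0.05,"ty":0,"tz":13.8,"wx":0,"wy":0,"wz":-0.1,"claw":0.2},{"tx":-0.05,"ty":0,"tz":13.8,"wx":0,"wy":0,"wz":-0.1,"claw":0.2}]'
python3 -c "
from h import *
print(tofix(sensors.observe()['position']))
go(*fix(-.052,.062),.060,177.4)"
```

```text
clock: 28.93
position: [0.5336, 0.1827, 0.0649]
ee_rot: [0.069, 3.139, 0.001]
force: [0.1, 0.6, -2.2]
width: 0.321
[-0.0813  0.0631]
t 28.9333 pos [0.5336 0.1827 0.0649] psi 177.48 tilt [0.0021 0.0008] F [ 0.1  0.6 -2.2] w 0.321
-> t(cm) [-2.93 -0.11  0.49] w(deg) [0.05 0.12 0.08] rows 0.7130529717979079
```

```bash
python3 -m handwheel '[{"tx":0,"ty":-0.1,"tz":0.2,"wx":0,"wy":0,"wz":0,"claw":0.2},{"tx":0,"ty":-0.1,"tz":0.35,"wx":0,"wy":0,"wz":0,"claw":0.2},{"tx":-0.6,"ty":-0.1,"tz":0.35,"wx":0,"wy":0,"wz":0,"claw":0.2},{"tx":-1.2,"ty":-0.1,"tz":0.35,"wx":0,"wy":0,"wz":0,"claw":0.2},{"tx":-1.8,"ty":-0.1,"tz":0.35,"wx":0,"wy":0,"wz":0,"claw":0.2},{"tx":-2.3,"ty":-0.1,"tz":0.35,"wx":0,"wy":0,"wz":0,"claw":0.2},{"tx":-2.8,"ty":-0.1,"tz":0.35,"wx":0,"wy":0,"wz":0,"claw":0.2},{"tx":-2.8,"ty":-0.1,"tz":0.35,"wx":0,"wy":0,"wz":0,"claw":0.2}]'
python3 -c "
from h import *
print(tofix(sensors.observe()['position']))
go(*fix(-.052,.062),.0586,177.4)"
```

```text
clock: 29.6
position: [0.5622, 0.1798, 0.06]
ee_rot: [0.07, 3.14, 0.001]
force: [1.1, -0.9, -2.8]
width: 0.316
[-0.0527  0.0615]
t 29.6 pos [0.5622 0.1798 0.06  ] psi 177.45 tilt [0.0008 0.0004] F [ 1.1 -0.9 -2.8] w 0.316
-> t(cm) [-0.07  0.05  0.14] w(deg) [0.02 0.05 0.05] rows 0.04018265236598513
```

```bash
python3 -m handwheel '[{"tx":-0.1,"ty":0.05,"tz":0.1,"wx":0,"wy":0,"wz":0,"claw":0.2},{"tx":-0.1,"ty":0.05,"tz":0.15,"wx":0,"wy":0,"wz":0,"claw":0.2},{"tx":-0.1,"ty":0.05,"tz":0.15,"wx":0,"wy":0,"wz":0,"claw":0.45},{"tx":-0.1,"ty":0.05,"tz":0.15,"wx":0,"wy":0,"wz":0,"claw":0.45},{"tx":-0.1,"ty":0.05,"tz":0.15,"wx":0,"wy":0,"wz":0,"claw":0.45},{"tx":0,"ty":0.05,"tz":-2,"wx":0,"wy":0,"wz":0,"claw":0.45},{"tx":0,"ty":0.05,"tz":-5,"wx":0,"wy":0,"wz":0,"claw":0.45},{"tx":2,"ty":0.05,"tz":-8,"wx":0,"wy":0,"wz":0,"claw":0.45},{"tx":6,"ty":0.05,"tz":-9,"wx":0,"wy":0,"wz":0,"claw":0},{"tx":8.2,"ty":0.05,"tz":-9,"wx":0,"wy":0,"wz":0,"claw":0},{"tx":8.2,"ty":0.05,"tz":-9,"wx":0,"wy":0,"wz":0,"claw":0},{"tx":8.2,"ty":0.05,"tz":-9,"wx":0,"wy":0,"wz":0,"claw":0}]'
python3 - <<'E'
from h import *
st,p,d=look('o2')
heads(cloud("wrist",d,st),d)
print(tofix(st["position"]))
go(*fix(-.12,.062),.053,177.4)
E
```

```text
clock: 30.6
position: [0.4782, 0.1842, 0.1507]
ee_rot: [0.066, 3.14, -0.001]
force: [0.3, -1.0, -0.1]
width: 0.206
groove 0.062 n 551 head x [-0.1097 -0.1096 -0.1094] y med head 0.062382178758249425 shaft y [0.0556 0.062  0.0684] ztop 0.06436321215964604 ztop by x [(np.float64(-0.105), np.float64(0.0648)), (np.float64(-0.075), np.float64(0.0644)), (np.float64(-0.06), np.float64(0.0643)), (np.float64(-0.045), np.float64(0.0633))]
groove -0.062 n 820 head x [-0.1047 -0.1047 -0.1046] y med head -0.059383013953942576 shaft y [-0.0733 -0.061  -0.0532] ztop 0.06440436538293033 ztop by x [(np.float64(-0.105), np.float64(0.0647)), (np.float64(-0.075), np.float64(0.0647)), (np.float64(-0.06), np.float64(0.0642)), (np.float64(-0.045), np.float64(0.0638))]
[-0.1351  0.0619]
t 30.8 pos [0.4798 0.184  0.1498] psi 177.45 tilt [0.0001 0.0003] F [-0.7 -0.4 -0.6] w 0.04
-> t(cm) [-1.52  0.01  9.68] w(deg) [0.02 0.   0.05] rows 2.3506413040108307
```

```bash
python3 -m handwheel '[{"tx":0,"ty":0,"tz":4,"wx":0,"wy":0,"wz":0,"claw":0},{"tx":0,"ty":0,"tz":8,"wx":0,"wy":0,"wz":0,"claw":0},{"tx":0,"ty":0,"tz":9.6,"wx":0,"wy":0,"wz":0,"claw":0},{"tx":-0.2,"ty":0,"tz":9.6,"wx":0,"wy":0,"wz":0,"claw":0},{"tx":-0.6,"ty":0,"tz":9.6,"wx":0,"wy":0,"wz":0,"claw":0},{"tx":-1.1,"ty":0,"tz":9.6,"wx":0,"wy":0,"wz":0,"claw":0},{"tx":-1.5,"ty":0,"tz":9.6,"wx":0,"wy":0,"wz":0,"claw":0},{"tx":-1.7,"ty":0,"tz":9.6,"wx":0,"wy":0,"wz":0,"claw":0},{"tx":-1.8,"ty":0,"tz":9.6,"wx":0,"wy":0,"wz":0,"claw":0},{"tx":-1.9,"ty":0,"tz":9.6,"wx":0,"wy":0,"wz":0,"claw":0},{"tx":-2.0,"ty":0,"tz":9.6,"wx":0,"wy":0,"wz":0,"claw":0}]'
python3 -m handwheel '[{"tx":-0.1,"ty":0,"tz":0,"wx":0,"wy":0,"wz":0,"claw":0},{"tx":-0.1,"ty":0,"tz":0,"wx":0,"wy":0,"wz":0,"claw":0}]';python3 -m handwheel '[{"tx":-0.1,"ty":0,"tz":0,"wx":0,"wy":0,"wz":0,"claw":0},{"tx":-0.1,"ty":0,"tz":0,"wx":0,"wy":0,"wz":0,"claw":0}]';python3 -m handwheel '[{"tx":-0.1,"ty":0,"tz":0,"wx":0,"wy":0,"wz":0,"claw":0},{"tx":-0.1,"ty":0,"tz":0,"wx":0,"wy":0,"wz":0,"claw":0}]';python3 -m handwheel '[{"tx":-0.1,"ty":0,"tz":0,"wx":0,"wy":0,"wz":0,"claw":0},{"tx":-0.1,"ty":0,"tz":0,"wx":0,"wy":0,"wz":0,"claw":0}]'
```

```text
clock: 31.72
position: [0.4979, 0.1835, 0.0546]
ee_rot: [-0.067, -3.14, 0.0]
force: [-6.4, 1.1, 3.6]
width: 0.003
clock: 31.88
position: [0.4995, 0.1833, 0.0545]
ee_rot: [-0.068, -3.141, -0.0]
force: [-4.4, 0.6, 1.4]
width: 0.003
clock: 32.05
position: [0.5007, 0.1832, 0.0543]
ee_rot: [0.068, 3.141, 0.0]
force: [-3.3, 1.1, 2.3]
width: 0.005
clock: 32.22
position: [0.501, 0.1831, 0.0541]
ee_rot: [-0.068, -3.14, 0.001]
force: [-6.9, 0.3, 4.9]
width: 0.007
clock: 32.38
position: [0.501, 0.1831, 0.0541]
ee_rot: [-0.067, -3.138, 0.001]
force: [-9.4, -0.0, 7.2]
width: 0.005
```

```bash
python3 -m handwheel '[{"tx":-0.1,"ty":0,"tz":0,"wx":0,"wy":0,"wz":0,"claw":0},{"tx":-0.2,"ty":0,"tz":0,"wx":0,"wy":0,"wz":0,"claw":0},{"tx":-0.2,"ty":0,"tz":0,"wx":0,"wy":0,"wz":0,"claw":0}]'
python3 -m handwheel '[{"tx":0.8,"ty":0,"tz":0,"wx":0,"wy":0,"wz":0,"claw":0},{"tx":2.7,"ty":0,"tz":-1,"wx":0,"wy":0,"wz":0,"claw":0.3},{"tx":3.2,"ty":0,"tz":-5,"wx":0,"wy":0,"wz":0,"claw":0.5},{"tx":3.2,"ty":0,"tz":-9,"wx":0,"wy":0,"wz":0,"claw":0.5},{"tx":3.2,"ty":0,"tz":-13,"wx":0,"wy":0,"wz":0,"claw":0.5},{"tx":3.2,"ty":0,"tz":-17,"wx":0,"wy":0,"wz":0,"claw":0.5},{"tx":3.2,"ty":-6,"tz":-18,"wx":0,"wy":0,"wz":0,"claw":0.5},{"tx":3.2,"ty":-6,"tz":-18,"wx":0,"wy":0,"wz":0,"claw":0.5},{"tx":3.2,"ty":-6,"tz":-18,"wx":0,"wy":0,"wz":0,"claw":0.5}]'
python3 - <<'E'
from h import *
st,p,d=look('r')
W=cloud("wrist",d,st)
heads(W,d)
f=tofix(W)
m=(abs(f[...,0]-.035)<.04)&(abs(f[...,1])<.04)&(W[...,2]>.112)&(W[...,2]<.14)&(d>0)
Q=f[m]; print(m.sum())
if m.sum()>10: print(cv2.minAreaRect(Q.astype(np.float32)),np.median(W[...,2][m]),np.median(Q,0))
for n in ["top","scene"]:
    p,d=vision.get_image(n); W=cloud(n,d);f=tofix(W)
    m=(abs(f[...,0]-.035)<.04)&(abs(f[...,1])<.04)&(W[...,2]>.112)&(W[...,2]<.14)&(d>0)
    Q=f[m]; print(n,m.sum())
    if m.sum()>10: print(cv2.minAreaRect(Q.astype(np.float32)),np.median(W[...,2][m]),np.median(Q,0))
    c=proj(n,[.6,.1,.06]).astype(int)
    q=p[max(0,c[1]-60):c[1]+60,c[0]-80:c[0]+80]; cv2.imwrite(f"pics/r_{n}.png",cv2.resize(q,None,fx=4.5,fy=4.5,interpolation=cv2.INTER_CUBIC))
print(sensors.observe()['joints'])
go(*fix(.035,0),.12,177.4)
E
```

```text
clock: 32.63
position: [0.5011, 0.1831, 0.054]
ee_rot: [-0.066, -3.135, 0.003]
force: [-18.1, -0.4, 14.0]
width: 0.002
clock: 33.38
position: [0.4719, 0.1194, 0.2354]
ee_rot: [0.078, 3.137, -0.005]
force: [-1.1, 0.5, -0.8]
width: 0.492
groove 0.062 n 312 head x [-0.1046 -0.1045 -0.1044] y med head 0.06141996465081212 shaft y [0.0473 0.0483 0.0489] ztop 0.055375112075115356 ztop by x [(np.float64(-0.105), np.float64(0.0647)), (np.float64(-0.09), np.float64(0.0559)), (np.float64(-0.075), np.float64(0.0552))]
groove 0 n 781 head x [-0.1046 -0.1044 -0.1044] y med head 0.0002030338321062598 shaft y [-0.0144  0.0002  0.0146] ztop 0.06411781535915806 ztop by x [(np.float64(-0.105), np.float64(0.0649)), (np.float64(-0.09), np.float64(0.0639)), (np.float64(-0.075), np.float64(0.0642))]
groove -0.062 n 286 head x [-0.1049 -0.1048 -0.1046] y med head -0.061191747246787956 shaft y 0 ztop 0 ztop by x [(np.float64(-0.105), np.float64(0.065))]
0
top 56
((0.03448828309774399, -0.0015780851244926453), (0.011173832230269909, 0.04503540322184563), 53.94810104370117) 0.12541509972127518 [ 0.0367 -0.0027]
scene 45
((0.03437964618206024, 0.0013712961226701736), (0.011304761283099651, 0.046252064406871796), 56.296165466308594) 0.12247703434741308 [0.0242 0.0074]
[ 0.2576  0.3183 -0.7841  1.8628  0.2551  1.0634  0.9021]
t 33.6833 pos [0.4702 0.1254 0.2339] psi 177.59 tilt [-0.0001  0.0005] F [-0.5  0.5  0.5] w 0.503
-> t(cm) [-17.71  -0.36  11.39] w(deg) [ 0.03 -0.    0.19] rows 5.049751425275633
```

View pics/r_top.png

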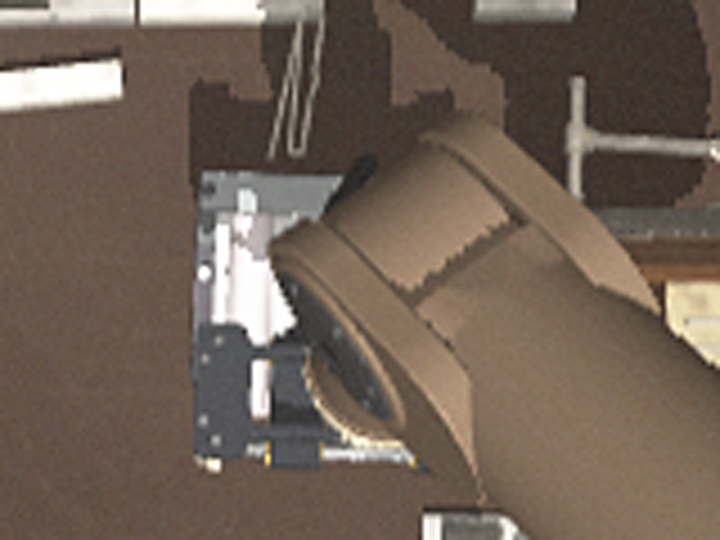

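View pics/r.png

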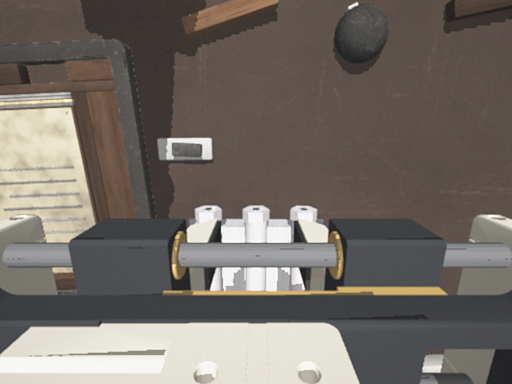

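Run:
```python
from h import *
z=np.load("pics/b_top.npz"); W=cloud("top",z["d"]); z2=np.load("pics/b_scene.npz"); W2=cloud("scene",z2["d"])
c=fix(.035,0); print(c)
for w in (W.reshape(-1,3),W2.reshape(-1,3)):
    r=np.hypot(w[:,0]-c[0],w[:,1]-c[1]); a=np.degrees(np.arctan2(w[:,1]-c[1],w[:,0]-c[0]))
    for r0,r1 in [(.1,.14),(.14,.18),(.18,.22),(.22,.26),(.26,.3)]:
        print(r0,[ (int(k),round(float(np.percentile(w[(r>r0)&(r<r1)&(abs((a-k+180)%360-180)<22.5),2],99)),3)) for k in range(-180,180,45)])
```

```text
[0.647  0.1144]
0.1 [(-180, 0.045), (-135, 0.045), (-90, 0.009), (-45, 0.007), (0, 0.034), (45, 0.008), (90, 0.009), (135, 0.044)]
0.14 [(-180, 0.007), (-135, 0.025), (-90, 0.028), (-45, 0.007), (0, 0.074), (45, 0.06), (90, 0.007), (135, 0.01)]
0.18 [(-180, 0.013), (-135, 0.026), (-90, 0.024), (-45, 0.028), (0, 0.141), (45, 0.074), (90, 0.029), (135, 0.008)]
0.22 [(-180, 0.021), (-135, 0.027), (-90, 0.028), (-45, 0.317), (0, 0.319), (45, 0.317), (90, 0.032), (135, 0.032)]
0.26 [(-180, 0.008), (-135, 0.029), (-90, 0.029), (-45, 0.341), (0, 0.351), (45, 0.32), (90, 0.032), (135, 0.033)]
0.1 [(-180, 0.041), (-135, 0.041), (-90, 0.004), (-45, 0.003), (0, 0.034), (45, 0.003), (90, 0.01), (135, 0.041)]
0.14 [(-180, 0.003), (-135, 0.023), (-90, 0.023), (-45, 0.005), (0, 0.071), (45, 0.072), (90, 0.003), (135, 0.007)]
0.18 [(-180, 0.008), (-135, 0.023), (-90, 0.021), (-45, 0.025), (0, 0.229), (45, 0.072), (90, 0.026), (135, 0.003)]
0.22 [(-180, 0.019), (-135, 0.023), (-90, 0.025), (-45, 0.315), (0, 0.316), (45, 0.315), (90, 0.029), (135, 0.029)]
0.26 [(-180, 0.003), (-135, 0.025), (-90, 0.025), (-45, 0.324), (0, 0.35), (45, 0.316), (90, 0.029), (135, 0.03)]
```

```bash
python3 -c "
from h import *
go(.647,.1144,.20,142)"
```

```text
t 33.6833 pos [0.4702 0.1254 0.2339] psi 177.59 tilt [-0.0001  0.0005] F [-0.5  0.5  0.5] w 0.503
-> t(cm) [-17.71  -0.35   3.39] w(deg) [ 0.03 -0.01 35.59] rows 4.97071128515582
```

```bash
python3 -m handwheel '[{"tx":-4,"ty":-0.35,"tz":1,"wx":0,"wy":0,"wz":7,"claw":0.6},{"tx":-8,"ty":-0.35,"tz":2,"wx":0,"wy":0,"wz":14,"claw":0.6},{"tx":-12,"ty":-0.35,"tz":3,"wx":0,"wy":0,"wz":21,"claw":0.6},{"tx":-16,"ty":-0.35,"tz":3.4,"wx":0,"wy":0,"wz":28,"claw":0.6},{"tx":-17.7,"ty":-0.35,"tz":3.4,"wx":0,"wy":0,"wz":35.6,"claw":0.6},{"tx":-17.7,"ty":-0.35,"tz":3.4,"wx":0,"wy":0,"wz":35.6,"claw":0.6},{"tx":-17.7,"ty":-0.35,"tz":3.4,"wx":0,"wy":0,"wz":35.6,"claw":0.6}]'
python3 - <<'E'
from h import *
st,p,d=look('s')
W=cloud("wrist",d,st)
m=(np.hypot(W[...,0]-.647,W[...,1]-.1144)<.05)&(W[...,2]>.112)&(W[...,2]<.135)&(d>0)
print(m.sum(),sensors.observe()["joints"])
if m.sum()>10: print(cv2.minAreaRect(W[m][:,:2].astype(np.float32)),np.median(W[m],0))
go(.647,.1144,.122,142)
E
```

```text
clock: 34.27
position: [0.6471, 0.1145, 0.1988]
ee_rot: [-1.022, -2.969, 0.0]
force: [-1.2, 0.1, -0.3]
width: 0.6
709 [ 0.0853  0.5793 -0.5398  1.5063  0.3142  1.1434  0.3952]
((0.6477043032646179, 0.11486662179231644), (0.011575285345315933, 0.0447414293885231), 52.0472412109375) [0.6463 0.1159 0.125 ]
t 34.4667 pos [0.646  0.1138 0.2003] psi 142.06 tilt [-0.0003  0.0001] F [ 0.6 -0.4 -0.5] w 0.602
-> t(cm) [-0.05  0.11  7.83] w(deg) [-0.01 -0.01  0.06] rows 1.8778563561750974
```

View pics/s.png

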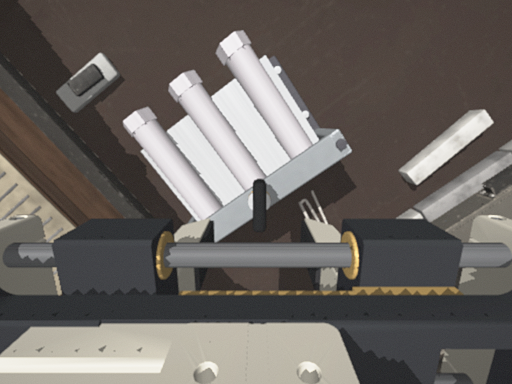

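```bash
python3 -m handwheel '[{"tx":-0.06,"ty":0.15,"tz":3,"wx":0,"wy":0,"wz":0,"claw":0.6},{"tx":-0.06,"ty":0.15,"tz":6,"wx":0,"wy":0,"wz":0,"claw":0.6},{"tx":-0.06,"ty":0.15,"tz":7.5,"wx":0,"wy":0,"wz":0,"claw":0.6},{"tx":-0.06,"ty":0.15,"tz":7.9,"wx":0,"wy":0,"wz":0,"claw":0.6},{"tx":-0.06,"ty":0.15,"tz":7.9,"wx":0,"wy":0,"wz":0,"claw":0.6},{"tx":-0.06,"ty":0.15,"tz":7.9,"wx":0,"wy":0,"wz":0,"claw":0.05},{"tx":-0.06,"ty":0.15,"tz":7.9,"wx":0,"wy":0,"wz":0,"claw":0.05},{"tx":-0.06,"ty":0.15,"tz":7.9,"wx":0,"wy":0,"wz":0,"claw":0.05},{"tx":-0.06,"ty":0.15,"tz":7.9,"wx":0,"wy":0,"wz":0,"claw":0.05},{"tx":-0.06,"ty":0.15,"tz":7.9,"wx":0,"wy":0,"wz":0,"claw":0.05},{"tx":-0.06,"ty":0.15,"tz":7.9,"wx":0,"wy":0,"wz":0,"claw":0.05}]' 30
python3 -c "
from h import *
go(.6475,.1148,.121,142); print(sensors.observe()['ft_torque'])"
```

```text
clock: 35.38
position: [0.6485, 0.114, 0.1215]
ee_rot: [1.025, 2.969, 0.0]
force: [-0.8, 0.1, -0.1]
width: 0.213
t 35.3833 pos [0.6485 0.114  0.1215] psi 141.9 tilt [0.0006 0.    ] F [-0.8  0.1 -0.1] w 0.213
-> t(cm) [0.13 0.   0.05] w(deg) [ 0.02  0.03 -0.1 ] rows 0.032452984352647124
[-0.0073 -0.1399 -0.0498]
```

```bash
python3 -m handwheel '[{"tx":0.08,"ty":0,"tz":0,"wx":0,"wy":0,"wz":0,"claw":0.05},{"tx":0.08,"ty":0,"tz":0,"wx":0,"wy":0,"wz":0,"claw":0.05},{"tx":0.08,"ty":0,"tz":0,"wx":0,"wy":0,"wz":0,"claw":0.05}]'
python3 -c "
from h import *
go(.6475,.1148,.121,142); print(sensors.observe()['ft_torque'])"
```

```text
clock: 35.63
position: [0.6481, 0.1148, 0.1213]
ee_rot: [1.025, 2.969, 0.001]
force: [2.2, 1.0, 0.4]
width: 0.128
t 35.6333 pos [0.6481 0.1148 0.1213] psi 141.92 tilt [0.0009 0.0004] F [2.2 1.  0.4] w 0.128
-> t(cm) [ 0.05 -0.03  0.03] w(deg) [ 0.05  0.03 -0.08] rows 0.015803248215444324
[ 0.1839 -0.6011 -0.0022]
```

```bash
python3 -m handwheel '[{"tx":0,"ty":0,"tz":0,"wx":0,"wy":0,"wz":3,"claw":0.05},{"tx":0,"ty":0,"tz":0,"wx":0,"wy":0,"wz":8,"claw":0.05},{"tx":0,"ty":0,"tz":0,"wx":0,"wy":0,"wz":13,"claw":0.05},{"tx":0,"ty":0,"tz":0,"wx":0,"wy":0,"wz":18,"claw":0.05},{"tx":0,"ty":0,"tz":0,"wx":0,"wy":0,"wz":22,"claw":0.05},{"tx":0,"ty":0,"tz":0,"wx":0,"wy":0,"wz":22,"claw":0.05}]'
python3 -c "
from h import *
go(.6475,.1148,.121,50); print(sensors.observe()['ft_torque'])"
```

```text
clock: 36.13
position: [0.6483, 0.115, 0.1213]
ee_rot: [1.577, 2.716, 0.002]
force: [3.8, 1.4, -0.5]
width: 0.127
t 36.1333 pos [0.6483 0.115  0.1213] psi 119.73 tilt [0.0015 0.0005] F [ 3.8  1.4 -0.5] w 0.127
-> t(cm) [ 0.03 -0.08  0.03] w(deg) [ 0.09 -0.04 69.73] rows 9.738949873287362
[ 0.3296 -1.0174 -0.0455]
```

```bash
python3 -m handwheel '[{"tx":0,"ty":-0.04,"tz":0,"wx":0,"wy":0,"wz":6,"claw":0.05},{"tx":0,"ty":-0.04,"tz":0,"wx":0,"wy":0,"wz":12,"claw":0.05},{"tx":0,"ty":-0.04,"tz":0,"wx":0,"wy":0,"wz":18,"claw":0.05},{"tx":0,"ty":-0.04,"tz":0,"wx":0,"wy":0,"wz":24,"claw":0.05},{"tx":0,"ty":-0.04,"tz":0,"wx":0,"wy":0,"wz":30,"claw":0.05},{"tx":0,"ty":-0.04,"tz":0,"wx":0,"wy":0,"wz":36,"claw":0.05},{"tx":0,"ty":-0.04,"tz":0,"wx":0,"wy":0,"wz":42,"claw":0.05},{"tx":0,"ty":-0.04,"tz":0,"wx":0,"wy":0,"wz":48,"claw":0.05},{"tx":0,"ty":-0.04,"tz":0,"wx":0,"wy":0,"wz":54,"claw":0.05},{"tx":0,"ty":-0.04,"tz":0,"wx":0,"wy":0,"wz":60,"claw":0.05},{"tx":0,"ty":-0.04,"tz":0,"wx":0,"wy":0,"wz":66,"claw":0.05},{"tx":0,"ty":-0.04,"tz":0,"wx":0,"wy":0,"wz":70,"claw":0.05}]'
python3 -m handwheel '[{"tx":0,"ty":0,"tz":0,"wx":0,"wy":0,"wz":0,"claw":0.05}]'
python3 -c "
from h import *
go(.6475,.1148,.19,230); print(sensors.observe()['ft_torque'],sensors.observe()['joints'])"
```

```text
clock: 37.13
position: [0.6492, 0.1148, 0.1213]
ee_rot: [2.849, 1.321, 0.006]
force: [10.3, 1.8, -5.2]
width: 0.127
clock: 37.22
position: [0.6493, 0.1148, 0.1213]
ee_rot: [2.849, 1.322, 0.006]
force: [8.3, 0.7, -5.2]
width: 0.128
t 37.2167 pos [0.6493 0.1148 0.1213] psi 49.8 tilt [0.0038 0.0008] F [ 8.3  0.7 -5.2] w 0.128
-> t(cm) [-0.09 -0.12 -6.87] w(deg) [ -0.27  -0.21 179.8 ] rows 25.111943901325457
[ 0.3031 -2.0156 -0.0753] [-0.1877  0.6003 -0.1052  1.609   0.0742  0.9324 -1.0203]
```

```bash
python3 -m handwheel '[{"tx":0,"ty":0,"tz":0,"wx":0,"wy":0,"wz":0,"claw":0.6},{"tx":0,"ty":0,"tz":0,"wx":0,"wy":0,"wz":0,"claw":0.6},{"tx":0,"ty":0,"tz":0,"wx":0,"wy":0,"wz":0,"claw":0.6},{"tx":0,"ty":0,"tz":-3,"wx":0,"wy":0,"wz":0,"claw":0.6},{"tx":0,"ty":0,"tz":-6,"wx":0,"wy":0,"wz":0,"claw":0.6},{"tx":0,"ty":0,"tz":-7.5,"wx":0,"wy":0,"wz":0,"claw":0.6},{"tx":0,"ty":0,"tz":-7.5,"wx":0,"wy":0,"wz":-7,"claw":0.6},{"tx":0,"ty":0,"tz":-7.5,"wx":0,"wy":0,"wz":-14,"claw":0.6},{"tx":0,"ty":0,"tz":-7.5,"wx":0,"wy":0,"wz":-21,"claw":0.6},{"tx":0,"ty":0,"tz":-7.5,"wx":0,"wy":0,"wz":-28,"claw":0.6},{"tx":0,"ty":0,"tz":-7.5,"wx":0,"wy":0,"wz":-35,"claw":0.6},{"tx":0,"ty":0,"tz":-7.5,"wx":0,"wy":0,"wz":-42,"claw":0.6}]'
python3 -m handwheel '[{"tx":0,"ty":0,"tz":0,"wx":0,"wy":0,"wz":-7,"claw":0.6},{"tx":0,"ty":0,"tz":0,"wx":0,"wy":0,"wz":-14,"claw":0.6},{"tx":0,"ty":0,"tz":0,"wx":0,"wy":0,"wz":-21,"claw":0.6},{"tx":0,"ty":0,"tz":0,"wx":0,"wy":0,"wz":-28,"claw":0.6},{"tx":0,"ty":0,"tz":0,"wx":0,"wy":0,"wz":-35,"claw":0.6},{"tx":0,"ty":0,"tz":0,"wx":0,"wy":0,"wz":-42,"claw":0.6},{"tx":0,"ty":0,"tz":0,"wx":0,"wy":0,"wz":-49,"claw":0.6},{"tx":0,"ty":0,"tz":0,"wx":0,"wy":0,"wz":-56,"claw":0.6},{"tx":0,"ty":0,"tz":0,"wx":0,"wy":0,"wz":-63,"claw":0.6},{"tx":0,"ty":0,"tz":0,"wx":0,"wy":0,"wz":-70,"claw":0.6},{"tx":0,"ty":0,"tz":0,"wx":0,"wy":0,"wz":-77,"claw":0.6},{"tx":0,"ty":0,"tz":0,"wx":0,"wy":0,"wz":-84,"claw":0.6}]'
python3 -c "
from h import *
go(.6475,.1148,.19,230); print(sensors.observe()['joints'])"
```

```text
clock: 38.22
position: [0.6468, 0.1141, 0.196]
ee_rot: [-2.176, -2.266, 0.001]
force: [0.2, -0.2, 0.5]
width: 0.601
clock: 39.22
position: [0.6469, 0.1139, 0.196]
ee_rot: [-0.101, -3.139, 0.001]
force: [0.3, -0.0, 0.1]
width: 0.605
t 39.2167 pos [0.6469 0.1139 0.196 ] psi 176.31 tilt [-0.0008 -0.0005] F [ 0.3 -0.   0.1] w 0.605
-> t(cm) [-0.06  0.09  0.6 ] w(deg) [ -0.01  -0.06 -53.69] rows 7.499264178165689
[ 0.1396  0.6068 -0.6349  1.5031  0.3784  1.1575  0.943 ]
```

```bash
python3 -m handwheel '[{"tx":0,"ty":0,"tz":0,"wx":0,"wy":0,"wz":-7,"claw":0.6},{"tx":0,"ty":0,"tz":0,"wx":0,"wy":0,"wz":-14,"claw":0.6},{"tx":0,"ty":0,"tz":0,"wx":0,"wy":0,"wz":-21,"claw":0.6},{"tx":0,"ty":0,"tz":0,"wx":0,"wy":0,"wz":-28,"claw":0.6},{"tx":0,"ty":0,"tz":0,"wx":0,"wy":0,"wz":-35,"claw":0.6},{"tx":0,"ty":0,"tz":0,"wx":0,"wy":0,"wz":-42,"claw":0.6},{"tx":0,"ty":0,"tz":0,"wx":0,"wy":0,"wz":-49,"claw":0.6},{"tx":0,"ty":0,"tz":0,"wx":0,"wy":0,"wz":-53.7,"claw":0.6},{"tx":0,"ty":0,"tz":0,"wx":0,"wy":0,"wz":-53.7,"claw":0.6},{"tx":0,"ty":0,"tz":0,"wx":0,"wy":0,"wz":-53.7,"claw":0.6}]'
python3 - <<'E'
from h import *
st,p,d=look('t')
W=cloud("wrist",d,st)
heads(W,d)
m=(np.hypot(W[...,0]-.647,W[...,1]-.1144)<.05)&(W[...,2]>.112)&(W[...,2]<.135)&(d>0)
print(m.sum(),sensors.observe()["joints"])
if m.sum()>10: print(cv2.minAreaRect(W[m][:,:2].astype(np.float32)),np.median(W[m],0))
go(.6477,.1148,.121,230)
E
```

```text
clock: 40.05
position: [0.647, 0.114, 0.1959]
ee_rot: [1.314, -2.853, -0.0]
force: [-0.2, 0.5, -0.0]
width: 0.598
groove 0.062 n 1917 head x [-0.1038 -0.1034 -0.1027] y med head 0.05632334767903282 shaft y [0.0467 0.0568 0.074 ] ztop 0.06431409310697389 ztop by x [(np.float64(-0.105), np.float64(0.0647)), (np.float64(-0.09), np.float64(0.0641)), (np.float64(-0.075), np.float64(0.0641)), (np.float64(-0.06), np.float64(0.0645)), (np.float64(-0.045), np.float64(0.0643))]
groove 0 n 2158 head x [-0.1037 -0.1033 -0.1026] y med head -0.0030703834520064473 shaft y [-0.0151 -0.0029  0.0135] ztop 0.06446293676612423 ztop by x [(np.float64(-0.105), np.float64(0.065)), (np.float64(-0.09), np.float64(0.0644)), (np.float64(-0.075), np.float64(0.0644)), (np.float64(-0.06), np.float64(0.0643)), (np.float64(-0.045), np.float64(0.0642))]
groove -0.062 n 2454 head x [-0.1038 -0.1035 -0.103 ] y med head -0.06251787401049146 shaft y [-0.0767 -0.0623 -0.0482] ztop 0.0645634213712576 ztop by x [(np.float64(-0.105), np.float64(0.0652)), (np.float64(-0.09), np.float64(0.0648)), (np.float64(-0.075), np.float64(0.0645)), (np.float64(-0.06), np.float64(0.0647)), (np.float64(-0.045), np.float64(0.0645))]
734 [ 0.2545  0.672  -0.8531  1.4918  0.5237  1.2172  1.7613]
((0.6474387049674988, 0.11303623020648956), (0.04471886157989502, 0.01195130031555891), 49.83774185180664) [0.6459 0.1117 0.1249]
t 40.25 pos [0.6473 0.1143 0.1961] psi -130.48 tilt [ 0.     -0.0002] F [0.6 0.2 0.2] w 0.603
-> t(cm) [-0.07  0.    7.51] w(deg) [-0.01 -0.01 -0.48] rows 1.80177850216513
```

View pics/t.png

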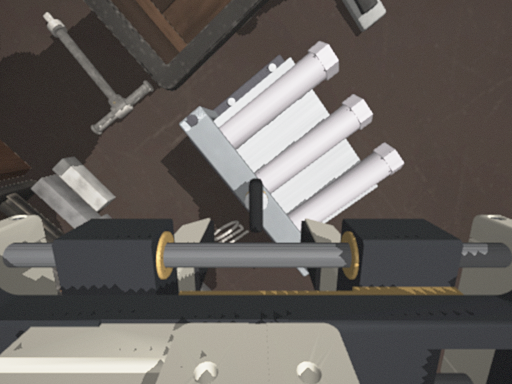

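```bash
python3 -m handwheel '[{"tx":0,"ty":0,"tz":3,"wx":0,"wy":0,"wz":-0.3,"claw":0.6},{"tx":0,"ty":0,"tz":6,"wx":0,"wy":0,"wz":-0.3,"claw":0.6},{"tx":0,"ty":0,"tz":7.3,"wx":0,"wy":0,"wz":-0.3,"claw":0.6},{"tx":0,"ty":0,"tz":7.5,"wx":0,"wy":0,"wz":-0.3,"claw":0.6},{"tx":0,"ty":0,"tz":7.5,"wx":0,"wy":0,"wz":-0.3,"claw":0.05},{"tx":0,"ty":0,"tz":7.5,"wx":0,"wy":0,"wz":-0.3,"claw":0.05},{"tx":0,"ty":0,"tz":7.5,"wx":0,"wy":0,"wz":-0.3,"claw":0.05},{"tx":0,"ty":0,"tz":7.5,"wx":0,"wy":0,"wz":-0.3,"claw":0.05},{"tx":0,"ty":0,"tz":7.5,"wx":0,"wy":0,"wz":-0.3,"claw":0.05},{"tx":0,"ty":0,"tz":7.5,"wx":0,"wy":0,"wz":-0.3,"claw":0.05},{"tx":0,"ty":0,"tz":7.5,"wx":0,"wy":0,"wz":-0.3,"claw":0.05},{"tx":0,"ty":0,"tz":7.5,"wx":0,"wy":0,"wz":-0.3,"claw":0.05}]' 30
python3 -c "
from h import *
go(.6475,.1145,.121,150); print(sensors.observe()['ft_torque'])"
```

```text
clock: 41.25
position: [0.6483, 0.1136, 0.1216]
ee_rot: [-1.324, 2.848, -0.002]
force: [1.6, -1.8, 1.1]
width: 0.132
t 41.25 pos [0.6483 0.1136 0.1216] psi -130.14 tilt [ 0.0017 -0.0005] F [ 1.6 -1.8  1.1] w 0.132
-> t(cm) [-0.02  0.11  0.05] w(deg) [-0.05  0.1  79.86] rows 11.15332686317151
[-0.1406 -0.6103  0.0882]
```

Turn 70° fast, then small steps while watching torque.

```bash
python3 -m handwheel '[{"tx":0,"ty":0.05,"tz":0,"wx":0,"wy":0,"wz":6,"claw":0.05},{"tx":0,"ty":0.05,"tz":0,"wx":0,"wy":0,"wz":12,"claw":0.05},{"tx":0,"ty":0.05,"tz":0,"wx":0,"wy":0,"wz":18,"claw":0.05},{"tx":0,"ty":0.05,"tz":0,"wx":0,"wy":0,"wz":24,"claw":0.05},{"tx":0,"ty":0.05,"tz":0,"wx":0,"wy":0,"wz":30,"claw":0.05},{"tx":0,"ty":0.05,"tz":0,"wx":0,"wy":0,"wz":36,"claw":0.05},{"tx":0,"ty":0.05,"tz":0,"wx":0,"wy":0,"wz":42,"claw":0.05},{"tx":0,"ty":0.05,"tz":0,"wx":0,"wy":0,"wz":48,"claw":0.05},{"tx":0,"ty":0.05,"tz":0,"wx":0,"wy":0,"wz":54,"claw":0.05},{"tx":0,"ty":0.05,"tz":0,"wx":0,"wy":0,"wz":60,"claw":0.05},{"tx":0,"ty":0.05,"tz":0,"wx":0,"wy":0,"wz":66,"claw":0.05},{"tx":0,"ty":0.05,"tz":0,"wx":0,"wy":0,"wz":70,"claw":0.05}]'
python3 -m handwheel '[{"tx":0,"ty":0,"tz":0,"wx":0,"wy":0,"wz":3,"claw":0.05},{"tx":0,"ty":0,"tz":0,"wx":0,"wy":0,"wz":5,"claw":0.05},{"tx":0,"ty":0,"tz":0,"wx":0,"wy":0,"wz":5,"claw":0.05}]'
python3 -c "
from h import *
go(.6475,.1145,.121,150); print(sensors.observe()['ft_torque'])"
```

```text
clock: 42.25
position: [0.6479, 0.1142, 0.1217]
ee_rot: [0.554, 3.09, -0.001]
force: [3.0, -2.5, 2.4]
width: 0.198
clock: 42.5
position: [0.6479, 0.1143, 0.1217]
ee_rot: [0.681, 3.064, -0.001]
force: [3.3, -2.4, 2.3]
width: 0.22
t 42.5 pos [0.6479 0.1143 0.1217] psi 154.93 tilt [ 0.0024 -0.0011] F [ 3.3 -2.4  2.3] w 0.22
-> t(cm) [0.05 0.01 0.07] w(deg) [0.01 0.15 4.93] rows 0.689538259080762
[-0.5891 -0.8027  1.6766]
```

```bash
python3 -m handwheel '[{"tx":0,"ty":0,"tz":0,"wx":0,"wy":0,"wz":0,"claw":0.6},{"tx":0,"ty":0,"tz":0,"wx":0,"wy":0,"wz":0,"claw":0.6},{"tx":0,"ty":0,"tz":0,"wx":0,"wy":0,"wz":0,"claw":0.6},{"tx":0,"ty":0,"tz":0,"wx":0,"wy":0,"wz":0,"claw":0.6},{"tx":0,"ty":0,"tz":-3,"wx":0,"wy":0,"wz":0,"claw":0.6},{"tx":0,"ty":0,"tz":-6,"wx":0,"wy":0,"wz":0,"claw":0.6},{"tx":0,"ty":0,"tz":-7.5,"wx":0,"wy":0,"wz":0,"claw":0.6},{"tx":0,"ty":0,"tz":-7.5,"wx":0,"wy":0,"wz":0,"claw":0.6}]'
cat >> h.py <<'E'
def wing(n="wrist",name="w"):
    if n=="wrist": st,p,d=look(name)
    else:
        st=None; p,d=vision.get_image(n)
    W=cloud(n,d,st)
    m=(np.hypot(W[...,0]-.6475,W[...,1]-.1144)<.05)&(W[...,2]>.112)&(W[...,2]<.135)&(d>0)
    if m.sum()>10: print("wing",m.sum(),cv2.minAreaRect(W[m][:,:2].astype(np.float32)),np.median(W[m],0))
    if st: heads(W,d)
E
python3 - <<'E'
from h import *
wing("wrist","u"); wing("top"); wing("scene")
go(.6475,.1145,.121,181)
E
```

```text
clock: 43.17
position: [0.6484, 0.1159, 0.2001]
ee_rot: [0.681, 3.062, 0.005]
force: [0.0, 0.6, -0.2]
width: 0.598
wing 776 ((0.6475658416748047, 0.11428830027580261), (0.044886112213134766, 0.012125405482947826), 5.296749591827393) [0.6459 0.1152 0.1248]
groove 0.062 n 2513 head x [-0.1033 -0.103  -0.1025] y med head 0.06103377314016497 shaft y [0.0477 0.0608 0.0763] ztop 0.06441436158907876 ztop by x [(np.float64(-0.105), np.float64(0.065)), (np.float64(-0.09), np.float64(0.0643)), (np.float64(-0.075), np.float64(0.0643)), (np.float64(-0.06), np.float64(0.0645)), (np.float64(-0.045), np.float64(0.0645))]
groove 0 n 2340 head x [-0.1034 -0.1031 -0.1025] y med head 0.0018913547748863778 shaft y [-0.014   0.0014  0.0146] ztop 0.06439135214269286 ztop by x [(np.float64(-0.105), np.float64(0.065)), (np.float64(-0.09), np.float64(0.0644)), (np.float64(-0.075), np.float64(0.0642)), (np.float64(-0.06), np.float64(0.0642)), (np.float64(-0.045), np.float64(0.0646))]
groove -0.062 n 2219 head x [-0.1037 -0.1032 -0.1026] y med head -0.0576457418146737 shaft y [-0.0747 -0.058  -0.047 ] ztop 0.06434595311679862 ztop by x [(np.float64(-0.105), np.float64(0.065)), (np.float64(-0.09), np.float64(0.0647)), (np.float64(-0.075), np.float64(0.0642)), (np.float64(-0.06), np.float64(0.0644)), (np.float64(-0.045), np.float64(0.0641))]
wing 57 ((0.6447750926017761, 0.11295031011104584), (0.043114691972732544, 0.012101542204618454), 4.620077610015869) [0.64   0.1127 0.1251]
wing 76 ((0.6456369161605835, 0.11522983014583588), (0.04286273196339607, 0.013261725194752216), 7.181670188903809) [0.645  0.1178 0.1208]
t 43.4667 pos [0.6462 0.1143 0.1946] psi 154.91 tilt [-0.0025 -0.0005] F [-0.1 -1.5  0.1] w 0.595
-> t(cm) [-0.13  0.09  7.36] w(deg) [ -0.06  -0.13 -26.09] rows 3.644486336787392
```

View pics/u.png

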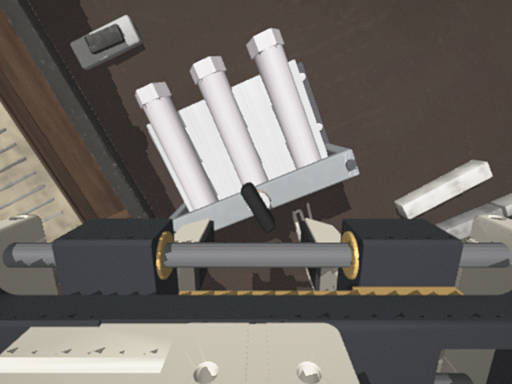

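```bash
python3 -m handwheel '[{"tx":0,"ty":0,"tz":0,"wx":0,"wy":0,"wz":7,"claw":0.6},{"tx":0,"ty":0,"tz":0,"wx":0,"wy":0,"wz":14,"claw":0.6},{"tx":0,"ty":0,"tz":0,"wx":0,"wy":0,"wz":21,"claw":0.6},{"tx":0,"ty":0,"tz":0,"wx":0,"wy":0,"wz":28,"claw":0.6},{"tx":0,"ty":0,"tz":0,"wx":0,"wy":0,"wz":35,"claw":0.6},{"tx":0,"ty":0,"tz":0,"wx":0,"wy":0,"wz":42,"claw":0.6},{"tx":0,"ty":0,"tz":0,"wx":0,"wy":0,"wz":49,"claw":0.6},{"tx":0,"ty":0,"tz":0,"wx":0,"wy":0,"wz":56,"claw":0.6},{"tx":0,"ty":0,"tz":0,"wx":0,"wy":0,"wz":63,"claw":0.6},{"tx":0,"ty":0,"tz":0,"wx":0,"wy":0,"wz":70,"claw":0.6},{"tx":0,"ty":0,"tz":0,"wx":0,"wy":0,"wz":77,"claw":0.6},{"tx":0,"ty":0,"tz":0,"wx":0,"wy":0,"wz":84,"claw":0.6}]'
python3 -c "
from h import *
go(.6475,.1144,.196,5); print(sensors.observe()['joints'])"
```

```text
clock: 44.47
position: [0.6464, 0.1145, 0.195]
ee_rot: [-2.564, -1.814, 0.003]
force: [-0.6, 0.3, 0.1]
width: 0.601
t 44.4667 pos [0.6464 0.1145 0.195 ] psi 70.56 tilt [-0.0017 -0.0003] F [-0.6  0.3  0.1] w 0.601
-> t(cm) [ 0.02  0.1  -0.1 ] w(deg) [-0.05  0.1  65.56] rows 9.156646279184354
[-0.1428  0.533  -0.1752  1.5319  0.1     1.0872 -0.6801]
```

```bash
python3 -m handwheel '[{"tx":0,"ty":0.1,"tz":0,"wx":0,"wy":0,"wz":7,"claw":0.6},{"tx":0,"ty":0.1,"tz":0,"wx":0,"wy":0,"wz":14,"claw":0.6},{"tx":0,"ty":0.1,"tz":0,"wx":0,"wy":0,"wz":21,"claw":0.6},{"tx":0,"ty":0.1,"tz":0,"wx":0,"wy":0,"wz":28,"claw":0.6},{"tx":0,"ty":0.1,"tz":0,"wx":0,"wy":0,"wz":35,"claw":0.6},{"tx":0,"ty":0.1,"tz":0,"wx":0,"wy":0,"wz":42,"claw":0.6},{"tx":0,"ty":0.1,"tz":0,"wx":0,"wy":0,"wz":49,"claw":0.6},{"tx":0,"ty":0.1,"tz":0,"wx":0,"wy":0,"wz":56,"claw":0.6},{"tx":0,"ty":0.1,"tz":0,"wx":0,"wy":0,"wz":62,"claw":0.6},{"tx":0,"ty":0.1,"tz":0,"wx":0,"wy":0,"wz":65.4,"claw":0.6},{"tx":0,"ty":0.1,"tz":0,"wx":0,"wy":0,"wz":65.4,"claw":0.6},{"tx":0,"ty":0.1,"tz":0,"wx":0,"wy":0,"wz":65.4,"claw":0.6}]'
python3 -c "
from h import *
wing('wrist','v')
go(.6475,.1144,.121,5.3); print(sensors.observe()['joints'])"
```

```text
clock: 45.47
position: [0.6475, 0.1143, 0.1952]
ee_rot: [3.137, 0.155, -0.002]
force: [0.6, 0.8, -0.2]
width: 0.6
wing 721 ((0.6496739387512207, 0.1133682057261467), (0.044831257313489914, 0.011832750402390957), 5.382205486297607) [0.6515 0.1138 0.1251]
groove 0.062 n 37 head x [-0.1021 -0.102  -0.1019] y med head 0.04683799368885281 shaft y 0 ztop 0 ztop by x [(np.float64(-0.105), np.float64(0.0577)), (np.float64(-0.09), np.float64(0.0553))]
groove 0 n 603 head x [-0.0962 -0.0944 -0.0928] y med head 0.004460840387897002 shaft y [-0.0151 -0.001   0.0134] ztop 0.0644568569646219 ztop by x [(np.float64(-0.105), np.float64(0.0549)), (np.float64(-0.09), np.float64(0.0646)), (np.float64(-0.075), np.float64(0.0643)), (np.float64(-0.06), np.float64(0.0645))]
groove -0.062 n 587 head x [-0.0891 -0.0871 -0.0848] y med head -0.05398256196121022 shaft y [-0.0763 -0.0599 -0.0482] ztop 0.06440226059809322 ztop by x [(np.float64(-0.09), np.float64(0.0623)), (np.float64(-0.075), np.float64(0.0644)), (np.float64(-0.06), np.float64(0.0642))]
t 45.6667 pos [0.6478 0.1142 0.1959] psi 5.58 tilt [-0.0003  0.    ] F [ 0.1  0.2 -0.2] w 0.601
-> t(cm) [-0.03 -0.02  7.49] w(deg) [-0.    0.02  0.28] rows 1.7954265013824071
[-0.3205  0.5234  0.0994  1.5464 -0.0565  1.075  -1.6807]
```

View pics/v.png

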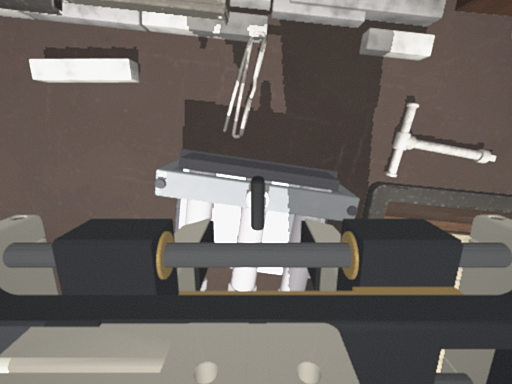

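```bash
python3 -m handwheel '[{"tx":0,"ty":0,"tz":3,"wx":0,"wy":0,"wz":0.2,"claw":0.6},{"tx":0,"ty":0,"tz":6,"wx":0,"wy":0,"wz":0.2,"claw":0.6},{"tx":0,"ty":0,"tz":7.3,"wx":0,"wy":0,"wz":0.2,"claw":0.6},{"tx":0,"ty":0,"tz":7.5,"wx":0,"wy":0,"wz":0.2,"claw":0.6},{"tx":0,"ty":0,"tz":7.5,"wx":0,"wy":0,"wz":0.2,"claw":0.05},{"tx":0,"ty":0,"tz":7.5,"wx":0,"wy":0,"wz":0.2,"claw":0.05},{"tx":0,"ty":0,"tz":7.5,"wx":0,"wy":0,"wz":0.2,"claw":0.05},{"tx":0,"ty":0,"tz":7.5,"wx":0,"wy":0,"wz":0.2,"claw":0.05},{"tx":0,"ty":0,"tz":7.5,"wx":0,"wy":0,"wz":0.2,"claw":0.05},{"tx":0,"ty":0,"tz":7.5,"wx":0,"wy":0,"wz":0.2,"claw":0.05},{"tx":0,"ty":0,"tz":7.5,"wx":0,"wy":0,"wz":0.2,"claw":0.05},{"tx":0,"ty":0,"tz":7.5,"wx":0,"wy":0,"wz":0.2,"claw":0.05}]' 50
python3 -c "
from h import *
go(.6475,.1145,.121,5.3); print(sensors.observe()['ft_torque'])"
python3 -m handwheel '[{"tx":0,"ty":0,"tz":0,"wx":0,"wy":0,"wz":2,"claw":0.05},{"tx":0,"ty":0,"tz":0,"wx":0,"wy":0,"wz":2,"claw":0.05},{"tx":0,"ty":0,"tz":0,"wx":0,"wy":0,"wz":2,"claw":0.05}]'
python3 -c "
from h import *
go(.6475,.1145,.121,5.3); print(sensors.observe()['ft_torque'])"
```

```text
clock: 46.67
position: [0.6481, 0.1141, 0.1215]
ee_rot: [3.138, 0.145, 0.001]
force: [0.2, -1.0, 3.1]
width: 0.127
t 46.6667 pos [0.6481 0.1141 0.1215] psi 5.3 tilt [ 0.0005 -0.0001] F [ 0.2 -1.   3.1] w 0.127
-> t(cm) [-0.05 -0.05  0.05] w(deg) [ 0.01 -0.03 -0.  ] rows 0.020275626385925793
[-0.276   0.0591  0.012 ]
clock: 46.92
position: [0.648, 0.1141, 0.1214]
ee_rot: [3.14, 0.093, 0.001]
force: [-0.6, -1.5, 4.4]
width: 0.126
t 46.9167 pos [0.648  0.1141 0.1214] psi 3.38 tilt [ 0.0005 -0.0004] F [-0.6 -1.5  4.4] w 0.126
-> t(cm) [-0.05 -0.05  0.04] w(deg) [ 0.02 -0.02 -1.92] rows 0.2676213326651463
[-0.3464  0.1981  0.5859]
```

```bash
python3 -m handwheel '[{"tx":0,"ty":0,"tz":0,"wx":0,"wy":0,"wz":2,"claw":0.05},{"tx":0,"ty":0,"tz":0,"wx":0,"wy":0,"wz":2,"claw":0.05},{"tx":0,"ty":0,"tz":0,"wx":0,"wy":0,"wz":2,"claw":0.05}]'
python3 -c "
from h import *
go(.6475,.1145,.121,5.3); print(sensors.observe()['ft_torque'])"
python3 -m handwheel '[{"tx":0,"ty":0,"tz":0,"wx":0,"wy":0,"wz":2,"claw":0.05},{"tx":0,"ty":0,"tz":0,"wx":0,"wy":0,"wz":2,"claw":0.05},{"tx":0,"ty":0,"tz":0,"wx":0,"wy":0,"wz":2,"claw":0.05}]'
python3 -c "
from h import *
go(.6475,.1145,.121,5.3); print(sensors.observe()['ft_torque'])"
```

```text
clock: 47.17
position: [0.6481, 0.1141, 0.1215]
ee_rot: [3.141, 0.039, 0.001]
force: [-1.0, -1.2, 4.7]
width: 0.129
t 47.1667 pos [0.6481 0.1141 0.1215] psi 1.43 tilt [ 0.0006 -0.0004] F [-1.  -1.2  4.7] w 0.129
-> t(cm) [-0.06 -0.04  0.05] w(deg) [ 0.03 -0.03 -3.87] rows 0.5405783556228847
[-0.4001  0.2341  0.9498]
clock: 47.42
position: [0.6481, 0.1141, 0.1215]
ee_rot: [3.141, -0.015, 0.001]
force: [-0.7, -2.7, 5.7]
width: 0.13
t 47.4167 pos [0.6481 0.1141 0.1215] psi -0.54 tilt [ 0.0006 -0.0005] F [-0.7 -2.7  5.7] w 0.13
-> t(cm) [-0.06 -0.04  0.05] w(deg) [ 0.03 -0.03 -5.85] rows 0.8163663003551916
[-0.4346  0.1769  1.1994]
```

```bash
python3 -m handwheel '[{"tx":0,"ty":0,"tz":0,"wx":0,"wy":0,"wz":-5.8,"claw":0.05},{"tx":0,"ty":0,"tz":0,"wx":0,"wy":0,"wz":-11,"claw":0.05},{"tx":0,"ty":0,"tz":0,"wx":0,"wy":0,"wz":-17,"claw":0.05},{"tx":0,"ty":0,"tz":0,"wx":0,"wy":0,"wz":-23,"claw":0.05},{"tx":0,"ty":0,"tz":0,"wx":0,"wy":0,"wz":-29,"claw":0.05},{"tx":0,"ty":0,"tz":0,"wx":0,"wy":0,"wz":-35,"claw":0.05},{"tx":0,"ty":0,"tz":0,"wx":0,"wy":0,"wz":-41,"claw":0.05},{"tx":0,"ty":0,"tz":0,"wx":0,"wy":0,"wz":-47,"claw":0.05},{"tx":0,"ty":0,"tz":0,"wx":0,"wy":0,"wz":-53,"claw":0.05},{"tx":0,"ty":0,"tz":0,"wx":0,"wy":0,"wz":-59,"claw":0.05},{"tx":0,"ty":0,"tz":0,"wx":0,"wy":0,"wz":-65,"claw":0.05},{"tx":0,"ty":0,"tz":0,"wx":0,"wy":0,"wz":-71,"claw":0.05}]'
python3 -m handwheel '[{"tx":0,"ty":0,"tz":0,"wx":0,"wy":0,"wz":-6,"claw":0.05},{"tx":0,"ty":0,"tz":0,"wx":0,"wy":0,"wz":-12,"claw":0.05},{"tx":0,"ty":0,"tz":0,"wx":0,"wy":0,"wz":-18,"claw":0.05},{"tx":0,"ty":0,"tz":0,"wx":0,"wy":0,"wz":-23,"claw":0.05},{"tx":0,"ty":0,"tz":0,"wx":0,"wy":0,"wz":-24.8,"claw":0.05},{"tx":0,"ty":0,"tz":0,"wx":0,"wy":0,"wz":-24.8,"claw":0.05},{"tx":0,"ty":0,"tz":0,"wx":0,"wy":0,"wz":-24.8,"claw":0.05}]'
python3 -c "
from h import *
go(.6475,.1145,.121,95.3); print(sensors.observe()['ft_torque'])"
```

```text
clock: 48.42
position: [0.6486, 0.1135, 0.1215]
ee_rot: [2.563, 1.815, 0.001]
force: [0.8, -1.6, 3.7]
width: 0.124
clock: 49.0
position: [0.6489, 0.1135, 0.1214]
ee_rot: [2.121, 2.315, 0.001]
force: [3.4, -3.6, 4.5]
width: 0.123
t 49.0 pos [0.6489 0.1135 0.1214] psi 95.01 tilt [ 0.0017 -0.0003] F [ 3.4 -3.6  4.5] w 0.123
-> t(cm) [ 0.12 -0.13  0.04] w(deg) [ 0.09  0.03 -0.29] rows 0.04328990944907952
[-0.8036 -0.7851  0.0153]
```

Release, rise, and look.

```bash
python3 -m handwheel '[{"tx":0,"ty":0,"tz":0,"wx":0,"wy":0,"wz":0,"claw":0.6},{"tx":0,"ty":0,"tz":0,"wx":0,"wy":0,"wz":0,"claw":0.6},{"tx":0,"ty":0,"tz":0,"wx":0,"wy":0,"wz":0,"claw":0.6},{"tx":0,"ty":0,"tz":0,"wx":0,"wy":0,"wz":0,"claw":0.6},{"tx":0,"ty":0,"tz":-3,"wx":0,"wy":0,"wz":0,"claw":0.6},{"tx":0,"ty":0,"tz":-6,"wx":0,"wy":0,"wz":0,"claw":0.6},{"tx":0,"ty":0,"tz":-7.5,"wx":0,"wy":0,"wz":0,"claw":0.6},{"tx":0,"ty":0,"tz":-7.5,"wx":0,"wy":0,"wz":0,"claw":0.6}]'
python3 -c "
from h import *
wing('wrist','x')
go(.47,.12,.3,140)"
```

```text
clock: 49.67
position: [0.6496, 0.1155, 0.2002]
ee_rot: [2.118, 2.316, 0.008]
force: [0.9, 0.4, -0.6]
width: 0.594
wing 727 ((0.6490068435668945, 0.1148511990904808), (0.011371608823537827, 0.04524155706167221), 5.086477756500244) [0.6487 0.1168 0.1251]
groove 0.062 n 2193 head x [-0.1025 -0.1023 -0.1016] y med head 0.0631116045611263 shaft y [0.0479 0.0626 0.0764] ztop 0.06443757453533959 ztop by x [(np.float64(-0.105), np.float64(0.065)), (np.float64(-0.09), np.float64(0.0646)), (np.float64(-0.075), np.float64(0.0645)), (np.float64(-0.06), np.float64(0.0642)), (np.float64(-0.045), np.float64(0.0643))]
groove 0 n 1884 head x [-0.1027 -0.1023 -0.1018] y med head 0.004124639428154292 shaft y [-0.0135  0.0031  0.0147] ztop 0.0644201352055981 ztop by x [(np.float64(-0.105), np.float64(0.0651)), (np.float64(-0.09), np.float64(0.0646)), (np.float64(-0.075), np.float64(0.0646)), (np.float64(-0.06), np.float64(0.0644)), (np.float64(-0.045), np.float64(0.0644))]
groove -0.062 n 393 head x [-0.103  -0.1026 -0.102 ] y med head -0.047924604037194146 shaft y [-0.0591 -0.0485 -0.0466] ztop 0.06325212005557927 ztop by x [(np.float64(-0.105), np.float64(0.0598)), (np.float64(-0.09), np.float64(0.0583)), (np.float64(-0.075), np.float64(0.0561)), (np.float64(-0.06), np.float64(0.0636)), (np.float64(-0.045), np.float64(0.061))]
t 49.8667 pos [0.647  0.1141 0.1947] psi 95.11 tilt [-0.0021 -0.0005] F [-0.3 -0.6 -0.3] w 0.599
-> t(cm) [  2.16 -17.6  -10.49] w(deg) [ -0.13  -0.03 -44.89] rows 6.269173851842463
```

View pics/x.png

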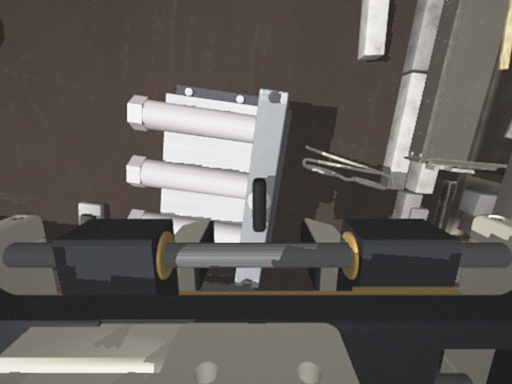

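```bash
python3 -m handwheel '[{"tx":0,"ty":0,"tz":-4,"wx":0,"wy":0,"wz":0,"claw":0.6},{"tx":0,"ty":-2,"tz":-8,"wx":0,"wy":0,"wz":0,"claw":0.6},{"tx":-2,"ty":-6,"tz":-11,"wx":0,"wy":0,"wz":0,"claw":0.6},{"tx":-5,"ty":-10,"tz":-12,"wx":0,"wy":0,"wz":0,"claw":0.6},{"tx":-8,"ty":-14,"tz":-12,"wx":0,"wy":0,"wz":0,"claw":0.6},{"tx":-11,"ty":-17,"tz":-12,"wx":0,"wy":0,"wz":0,"claw":0.6},{"tx":-14,"ty":-19,"tz":-12,"wx":0,"wy":0,"wz":0,"claw":0.6},{"tx":-18,"ty":-20,"tz":-12,"wx":0,"wy":0,"wz":0,"claw":0.6},{"tx":-22,"ty":-20,"tz":-12,"wx":0,"wy":0,"wz":0,"claw":0.6},{"tx":-26,"ty":-20,"tz":-12,"wx":0,"wy":0,"wz":0,"claw":0.6},{"tx":-30,"ty":-20,"tz":-12,"wx":0,"wy":0,"wz":0,"claw":0.6},{"tx":-34,"ty":-20,"tz":-12,"wx":0,"wy":0,"wz":0,"claw":0.6}]'
python3 - <<'E'
from h import *
go(.45,-.2,.3,95)
for n in ["top","scene"]:
    p,d=vision.get_image(n); heads(cloud(n,d),d); wing(n)
    z=np.load(f"pics/b_{n}.npz")
    W=cloud(n,d)
    for lab in ["stamp_pad_mid","quoin_key_mid"]:
        r=nets.cut_out(lab,n)
        if r:
            m=r[0]["region"]&(d>0); print(n,lab,round(r[0]["score"],2),np.round(r[0]["uv"]),np.median(W[m],0))
    c=proj(n,[.58,.08,.06]).astype(int)
    q=p[max(0,c[1]-65):c[1]+65,c[0]-85:c[0]+85]; cv2.imwrite(f"pics/y_{n}.png",cv2.resize(q,None,fx=4.5,fy=4.5,interpolation=cv2.INTER_CUBIC))
E
```

```text
clock: 50.87
position: [0.4766, -0.2295, 0.3151]
ee_rot: [-2.119, -2.317, 0.001]
force: [0.4, -0.5, 0.1]
width: 0.6
t 50.8667 pos [ 0.4766 -0.2295  0.3151] psi 95.09 tilt [-0.0017  0.0004] F [ 0.4 -0.5  0.1] w 0.6
-> t(cm) [ 3.17 -2.38  1.51] w(deg) [-0.09 -0.03  0.09] rows 1.0182679239442918
groove 0.062 n 242 head x [-0.1054 -0.1054 -0.1053] y med head 0.061891022178812975 shaft y [0.0473 0.0606 0.0751] ztop 0.06773372851688456 ztop by x [(np.float64(-0.105), np.float64(0.0688)), (np.float64(-0.09), np.float64(0.0655)), (np.float64(-0.075), np.float64(0.0672)), (np.float64(-0.06), np.float64(0.0684)), (np.float64(-0.045), np.float64(0.0679))]
groove 0 n 245 head x [-0.106  -0.1056 -0.1051] y med head -0.00022193906373752566 shaft y [-0.0158 -0.0002  0.012 ] ztop 0.06721404576842786 ztop by x [(np.float64(-0.105), np.float64(0.0682)), (np.float64(-0.09), np.float64(0.0688)), (np.float64(-0.075), np.float64(0.0663)), (np.float64(-0.06), np.float64(0.0669)), (np.float64(-0.045), np.float64(0.0663))]
groove -0.062 n 259 head x [-0.1058 -0.1057 -0.1054] y med head -0.06073058028358666 s
[... 1176 characters left out ...]
at64(-0.06), np.float64(0.0643)), (np.float64(-0.045), np.float64(0.0644))]
groove -0.062 n 226 head x [-0.1064 -0.1061 -0.1058] y med head -0.05775740349961808 shaft y [-0.0723 -0.0564 -0.0452] ztop 0.06550979963568104 ztop by x [(np.float64(-0.105), np.float64(0.0654)), (np.float64(-0.09), np.float64(0.0644)), (np.float64(-0.075), np.float64(0.0645)), (np.float64(-0.06), np.float64(0.0654)), (np.float64(-0.045), np.float64(0.0643))]
wing 79 ((0.6453595757484436, 0.1152384877204895), (0.015638593584299088, 0.048653826117515564), 9.992762565612793) [0.644  0.1156 0.1212]
scene stamp_pad_mid 0.76 [336. 203.] [0.4254 0.0297 0.0089]
scene quoin_key_mid 0.52 [299. 132.] [ 0.7036 -0.0659  0.0107]
```

View pics/y_top.png

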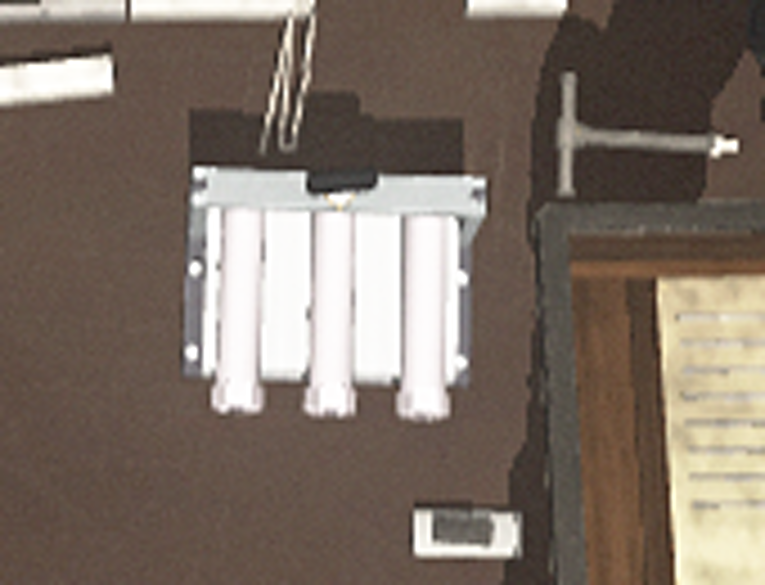

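View pics/y_scene.png

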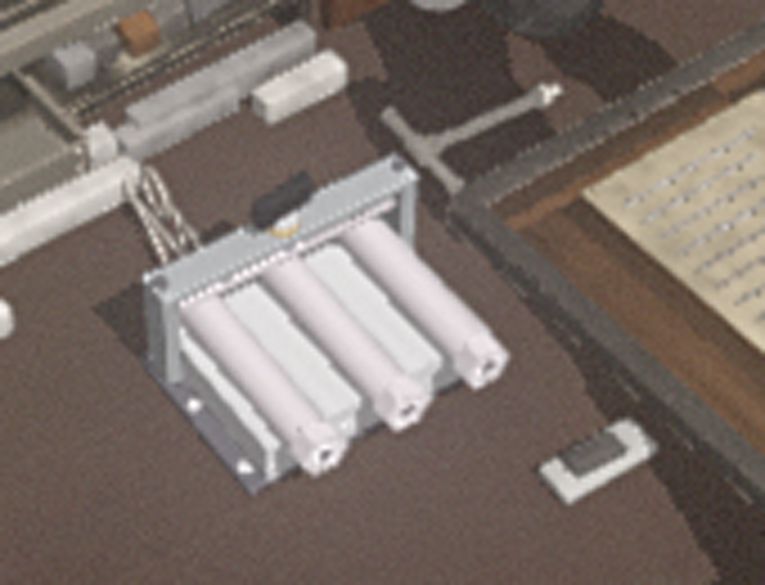

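Run:
```python
from h import *
a=np.load("pics/b_top.npz")["p"]; b,_=vision.get_image("top")
for nm,(u,v,w,h) in dict(pad=(300,225,42,32),key=(334,135,50,38)).items():
    A=cv2.cvtColor(a[v:v+h,u:u+w],cv2.COLOR_BGR2GRAY).astype(np.float32);B=cv2.cvtColor(b[v:v+h,u:u+w],cv2.COLOR_BGR2GRAY).astype(np.float32)
    print(nm,cv2.phaseCorrelate(A,B),np.abs(A-B).mean())
print(np.round(sensors.observe()["dq"],3),sensors.observe()["clock"])
print(arm.sign_off())
```

```text
pad ((0.22879689750976695, -0.021428046722277827), 0.9895852459801568) 9.595238
key ((0.0009409778700621985, -0.056949200063506566), 0.7757942960262298) 27.987368
[ 0.    -0.002  0.005 -0.005 -0.     0.002  0.002] 51.3167
the job is handed in; nothing more can be done
None
```

I laid all three spindles in their own V grooves, hex heads to the front, and handed the job in at about 51 s. The purple look-alike was left alone.

**Spindles:**
- I pushed each one by its head until it stopped moving while the push rose to 12–18 N, above the 2–7 N it takes to slide.
- In the close wrist views taken just after each push, every head face lay about 104.5 mm ahead of the fixture origin (105 mm expected) and every top was 64 mm up.
- In the last overhead and side views, before hand-in, the heads still read 105–107 mm ahead. The overhead tops read about 67 mm up, about 3 mm high, as that camera also read other heights before. The side view gave 64–66 mm.

**Clamp screw:**
- It bottomed after about 137° instead of the full 172°. The wing's angle to the fixture suggests it started about 0.6 rad closed. I gripped it again, and the torque built straight up to 1.2 N m, which confirms the hard stop.
- I then backed it off 89.8° and let go.

**Bystanders:** the stamp pad and the T-handled key show no measurable shift in the overhead view, within 0.25 pixel. The key comparison is weaker because the lighting on it had changed.

**Problems on the way:**
- The first spindle jammed at about 24 N because I was pressing it down. I raised it slightly and it slid home freely.
- At the stop, the wing twisted in the jaws, which is why I gripped it again.
- I noticed no knocked spindle. I saw no clear slackening of the grip.

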